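# Load a steel mandrel into upright bench centres

### The arm

A 7-joint arm with a two-finger parallel gripper is mounted at the origin on a cart in front of the work surface, level with it; the furniture and walls round the work are solid. World frame = base frame: x ahead of the robot, y to its left, z up, the work surface at z = 0. Lengths are in m, angles in rad, forces in N, time in s.
With the tool pointing down it reaches from about 0.4 to 0.9 m from the base axis. Payload 5.6 kg.
Tool frame: the origin (TCP) lies midway between the tips of the shut fingers; the grasp point (between the pads) lies 19 mm behind it; x points along the fingers, y is the direction in which the jaws open and shut, and the axes are right-handed (so a half turn about x gives the same grasp; the last joint's range is limited). The gripper opens to 92 mm and grips with 3 to 60 N. Pads are 20 mm wide; open, the fingers measure 128 mm over their backs; the gripper's body (75 mm by 189 mm) begins 69 mm behind the grasp point.
Start: joints at [-1.386, 0.468, -0.012, 1.603, 0.006, 1.071, -0.056], TCP at [0.147, 0.633, 0.215] pointing down, gripper open.
Joint ranges: [-2.53, 2.53], [-0.31, 2.02], [-1.57, 1.55], [0.28, 2.44], [-1.29, 4.43], [0.15, 1.84], [-2.92, 2.92]. Speed limits (rad/s): [2.57, 2.57, 3.14, 3.14, 3.14, 3.14, 3.14].

### API

Orientations are given as a unit quaternion [x, y, z, w].
In Python, from bench import ctrl gives the robot as it stands. The module is installed in compiled form; this text tells all that it offers.
- The arm moves only by the tool jog_arm, never from a script. Its argument "motion" is a list of rows, each a list of 7 numbers: the turn, a rotation vector about the tool's x, y, z in degrees, then the shift along the tool's x, y, z in mm, then the closure, from -1 (fully open) to 1 (shut), so that 0 is half open. A call has exactly 10 rows; each row shifts and turns the commanded pose from where the row before left it, along the tool's axes as they then stand; what a row does not reach is not made up. A row lasts 1/10 s, in which the tool goes at most 50 mm and 8.59 degrees, less where a joint would pass 70% of its speed; a pose out of reach is approached as far as the arm can. A call with a gripper value outside its range is refused whole. The fingers move at their own pace and stop on an object; the grip force is fixed at half the most. Time passes only in rows, so rows that do not move let the fingers close, or fill a call up. It gives the time, the measured TCP pose, the force and the opening at its end, in the units of the state.
- ctrl.get_state(): the state, without advancing time (a new reading comes with each control period).
- ctrl.capture(name): name is "scene" or "top" or "wrist"; returns the picture (480x640x3 uint8, red, green, blue); there is no depth.
- ctrl.camera_info(name): a dict with "vfov" (degrees; the focal length in pixels is half the picture's height over the tangent of half this angle, whatever the lens; pixels are square), "cx", "cy" (the principal point, pixels), "pose" (4x4, takes a point from camera to world coordinates). Camera axes: x right, y up, looking along -z (the intrinsics and any distortion apply to the point x, -y, -z); pixel columns grow to the right and rows downward; lengths in m; the calibration is good to about 2 mm. A picture is of the moment at which its call begins: read the wrist's pose just before it. camera_info takes no time and is no camera call; for the wrist camera it gives the pose at the moment of the call.
- ctrl.hand_in(): hands the job in, once; it reports no verdict.
Trained networks look in the newest picture that a camera, given by its name, has taken for a name from the list of things; names that differ only in an ending like _2 or _b are one class to them, and where a whole thing is asked for, a point or a joint stands for the part that bears it (a point fixed in the world has none). Each returns a list of dicts, best first, with "p" (0 to 1); they miss things now and then, are a little off and sometimes report something else, mostly with a low value. They report only what shows in the picture. A call takes as long as a camera call.
- ctrl.boxes_of(camera, label): "at" ([x, y, z] in m, in the coordinates of the camera as it stood for that picture, good to about 4 mm: the middle of the surface that is visible of it).
The state is a dict: "time": time; "joint_positions": joint angles; "qvel": joint speeds; "joint_torque": joint torques, N m; "tool_pos": TCP position; "orientation": TCP orientation; "force": force on the tool from outside, world axes, zero at the start; "ft_torque": the same for the moment, N m; "grip_width": opening from 0.0 (shut) to 1.0 (fully open).
Only numpy, scipy, OpenCV 4.12 (cv2) and the standard library are available. Lean on these libraries where they do the work, as an engineer would, in place of code of your own. Each camera call takes 0.05 s, during which the arm holds its last target.

### The job

Set the round steel mandrel up between the centres of the upright stand. Lift the parked top centre (the sliding quill) all the way up, lay the mandrel round foot first in the sloping slot of the socket with its foot at the bottom of the bore and let go of it there. Then push it upright under the quill until it clicks in behind the sprung balls of the steady, press the quill down until its cup sits firmly on the mandrel's point, and leave everything else where it is.

Things in the scene. Friction and masses are not known exactly. Their poses are not given: they have to be found in the camera images.
- stand_seat (a point): Bottom of the socket of the grey upright stand (fixed to the bench): where the centre of the mandrel's round foot sits, 22 mm above the bench, 10 mm above the socket's floor. x axis points from the stand's open front back to its column, y left, z up. The socket is a bore 23 mm wide with a half-round back, between cheeks 14 mm thick and 62 mm high, from x = -48 to +24 mm.
- stand_ramp (a point): Middle of the front top edge of the socket's ramp, 54 mm above the bench, 48 mm in front of the bore's axis. In front the bore opens into a slot 23 mm wide whose floor, the steel ramp, climbs at 45 degrees from the bore's floor to here. A mandrel laid on it leans 45 degrees towards the stand's front, foot centre about at the seat, and stays when let go; the cheeks hold it sideways.
- stand_steady (a point): Centre of the steady, on the bore's axis, 134 mm above the bench. Two jaws 23 mm apart, 22 mm high, 46 mm wide over all (66 with spring caps), reach 12 mm in front of here; a sprung ball in each narrows the mouth to 15 mm, 7 mm in front of here. 5 to 15 N, applied about 150 mm above the bench, pushes the mandrel through; it then stands upright on the axis against the jaws' back.
- stand: The grey stand; origin on the bench under the bore's axis, x axis to its column. Base plate 150 x 96 x 12 mm (x = -63 to +87 mm). Column at x = 32 to 60 mm, 36 mm wide, 248 mm high; its head, 34 mm wide, overhangs the bore from 216 to 248 mm above the bench, forward to x = -17 mm, and carries the quill. From the front (-x) and above, mandrel and knob are free to reach.
- quill (a joint): How far the top centre (quill) is lowered, in m: 0 fully up, 0.028 lower stop. It slides vertically with about 5 N of friction (to move it up about 7 N) and stays where it is left. Fully up, the rim of its cup is 10 mm above the point of an upright mandrel; on the mandrel it reads about 0.018. Parked down (0.018 or more) it bars the way.
- quill_knob (a point): Centre of the top face of the quill's knob, dark steel, 28 mm across and 24 mm high (the knob reaches 24 mm down from here, below it is a 12 mm shaft and then the head). 300 mm above the bench when the quill is fully up; it moves with the quill. It lies on the socket's axis.
- quill_cup (a point): Centre of the inner roof of the quill's cup, on the socket's axis: cup 26 mm outside, open below, bore 14 mm wide and 8 mm deep. The mandrel's point touches here when the quill is home. 210 mm above the bench when the quill is fully up.
- mandrel_mid (a point): Middle of the mandrel, a plain round steel bar, 180 mm long, 20 mm in diameter, 0.3 kg. Its x axis runs along the bar from the round domed foot to the pointed end: foot end at x = -90 mm, cone from x = +68 mm (20 mm across) to the point at x = +90 mm (5 mm across). Two dark rings mark the foot end. At the start it lies on the sloping wooden rest, foot low and away from the robot, point raised 25 degrees towards the robot.
- mandrel_foot (a point): Centre of the mandrel's round foot (radius 10 mm), on its axis, 10 mm from the foot's end, 80 mm from the middle.
- mandrel_tip (a point): The mandrel's point, on its axis, 90 mm from the middle.
- rest: Sloping wooden rest, screwed down; origin on the bench under its middle, x axis along it, downhill, away from the robot. A board 186 x 56 x 14 mm at 25 degrees carries two V posts, 12 mm thick and 47 mm wide, 120 mm apart (60 mm to either side of the mandrel's middle), and a stop at the mandrel's foot. Between the posts the mandrel is free, 40 mm clear above the board; lift it out upwards.
- pliers: Flat-nose pliers, 138 x 45 x 12 mm, lying near the robot; a bystander. Origin at the centre of its underside.
- setting_block: Small ball-vise setting block, 52 x 52 x 56 mm, near the robot; a bystander. Origin at the centre of its underside.

How it is judged:
On the way, in this order (a step that is already met when the one before it is completed fails the run):
1. the quill is raised fully (within 4 mm of its upper stop) (value of joint quill below 0.004 m), for 0.2 s.
2. the mandrel lies back in the socket's slot, foot at the bottom of the bore, let go, leaning 30 to 60 degrees (distance between mandrel_foot and stand_seat below 0.012 m and angle between mandrel_mid's own x axis and vertical between 0.52 and 1.05 rad and contact force between the fingers and mandrel below 0.3 N), for 0.3 s.
3. the mandrel stands upright behind the sprung balls, foot in the bore (distance between mandrel_foot and stand_seat below 0.008 m and angle between mandrel_mid's own x axis and vertical below 0.06 rad), for 0.3 s.
At the end, for the whole second after the job is handed in: The mandrel stands upright (within 0.05 rad) in the socket with its foot centre within 7 mm of its seat, at rest; the quill is down on it, with the mandrel's point within 5 mm of the centre of the cup's roof; nothing is held (distance between mandrel_foot and stand_seat below 0.007 m and angle between mandrel_mid's own x axis and vertical below 0.05 rad and distance between mandrel_tip and quill_cup below 0.005 m and value of joint quill between 0.014 and 0.022 m and linear speed of mandrel below 0.01 m/s); the robot touches nothing.
It fails at once if a bystander (pliers or setting block) is moved more than 30 mm (distance of any of pliers, setting_block from where it was at the start of the episode above 0.03 m).
It fails at once if the mandrel falls on the bench or off it (height (world z) of mandrel_mid below 0.03 m).
It also fails if it takes over 58 s, if anything falls off the work surface, if the arm or the gripper's body presses on something with over 40 N, if the wrist force passes 120 N, or if a joint passes its speed limit or range.

## Working session

There is one attempt and no reset: what is moved stays moved. The work goes in short steps, Python scripts to look and compute and a tool call to move; the robot and the scene stay as the last step left them, time stands still between calls to the robot, and variables do not carry over. Pictures are saved under pics/ and viewed, and the job is handed in when it is done.

Besides the shell and the picture viewer there is one more tool, called after "Emit:" as name([rows], argument=value, ...), one row to a line, values as JSON. jog_arm: Moves the arm, as the interface text tells. Its arguments: {"type":"object","properties":{"motion":{"type":"array","items":{"type":"array","items":{"type":"number"}}}},"required":["motion"]}

```bash
mkdir -p pics; python3 - <<'E'
from bench import ctrl
import cv2,numpy as np
s=ctrl.get_state()
for k,v in s.items(): print(k,np.round(v,4))
for n in ["scene","top","wrist"]:
    i=ctrl.camera_info(n); print(n,i)
    im=ctrl.capture(n); cv2.imwrite(f"pics/{n}0.png",im[:,:,::-1])
E
```

```text
time 0.0
joint_positions [-1.386   0.4684 -0.0116  1.6036  0.006   1.0714 -0.0563]
qvel [ 0.0003  0.0007  0.0002 -0.0002 -0.0008  0.0014  0.0005]
joint_torque [ 5.00000e-04 -5.20569e+01 -1.23000e-02 -2.43764e+01 -5.66000e-02
  1.72000e-02  2.00000e-04]
tool_pos [0.1467 0.6326 0.2136]
orientation [ 0.0797  0.7025 -0.081   0.7025]
force [ 0.6431  0.1013 -0.688 ]
ft_torque [ 0.0478 -0.0033  0.0241]
grip_width 1.0026
scene {'vfov': 45.80152184529989, 'cx': 316.7800509980753, 'cy': 233.81791923417958, 'pose': array([[ 0.69988696,  0.52032235, -0.48930859,  0.01198135],
       [-0.71425142,  0.5081512 , -0.48127671, -0.72324047],
       [-0.00177628,  0.68632865,  0.72728937,  0.83091731],
       [ 0.        ,  0.        ,  0.        ,  1.        ]])}
top {'vfov': 43.99372662226888, 'cx': 316.2470096922602, 'cy': 247.00298585805905, 'pose': array([[ 0.01567318,  0.98834237, -0.15143881,  0.31435811],
       [-0.99982599,  0.01395922, -0.01237436, -0.31954726],
       [-0.01011614,  0.1516064 ,  0.98838918,  1.01685277],
       [ 0.        ,  0.        ,  0.        ,  1.        ]])}
wrist {'vfov': 62.484292501785596, 'cx': 312.1790176892309, 'cy': 233.92299994338998, 'pose': array([[ 0.22609422, -0.93211398, -0.28292213,  0.06562065],
       [ 0.97410445,  0.21593427,  0.06702916,  0.65222182],
       [-0.00138623, -0.29075061,  0.95679787,  0.38372795],
       [ 0.        ,  0.        ,  0.        ,  1.        ]])}
```

View pics/scene0.png

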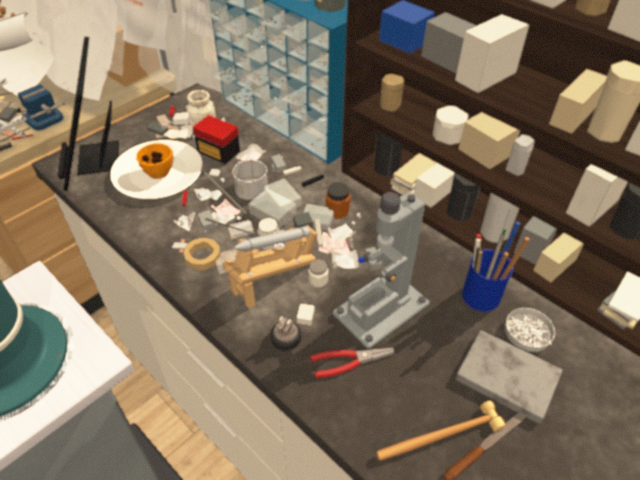

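View pics/top0.png

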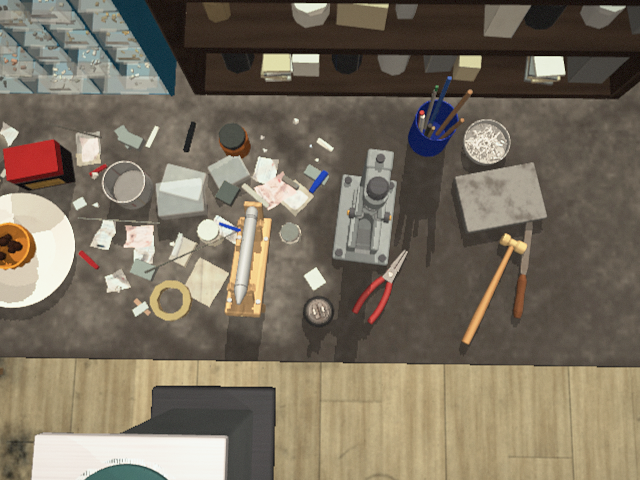

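```bash
cat > h.py <<'E'
from bench import ctrl
import cv2,numpy as np
from scipy.spatial.transform import Rotation as R
def look(cam,labels):
    P=ctrl.camera_info(cam)['pose']
    for l in labels:
        for d in ctrl.boxes_of(cam,l)[:3]:
            print(cam,l,round(d['p'],2),np.round((P@np.r_[d['at'],1])[:3],4))
def proj(cam,p):
    i=ctrl.camera_info(cam);P=i['pose'];f=240/np.tan(np.radians(i['vfov']/2))
    c=P[:3,:3].T@(np.asarray(p)-P[:3,3])
    return np.array([i['cx']+f*c[0]/-c[2], i['cy']-f*c[1]/-c[2]])
def ray(cam,u,v):
    i=ctrl.camera_info(cam);P=i['pose'];f=240/np.tan(np.radians(i['vfov']/2))
    d=P[:3,:3]@np.array([(u-i['cx'])/f,-(v-i['cy'])/f,-1]); return P[:3,3],d/np.linalg.norm(d)
E
python3 - <<'E'
from h import *
for c in ["scene","top"]:
    look(c,["stand","quill","quill_knob","quill_cup","mandrel_mid","mandrel_tip","mandrel_foot","rest","pliers","setting_block"])
print(ctrl.get_state()['time'])
E
```

```text
scene stand 0.85 [ 0.5101 -0.4051  0.0624]
scene quill 0.61 [ 0.5005 -0.3843  0.2685]
scene quill 0.32 [ 0.3988 -0.4177  0.012 ]
scene quill_knob 0.97 [ 0.5029 -0.3932  0.267 ]
scene quill_cup 0.88 [ 0.5009 -0.3874  0.2721]
scene quill_cup 0.33 [ 0.4091 -0.2065  0.0549]
scene mandrel_mid 0.59 [ 0.4344 -0.1993  0.1111]
scene mandrel_tip 0.76 [ 0.4322 -0.2021  0.1128]
scene mandrel_foot 0.67 [ 0.5009 -0.3852  0.271 ]
scene rest 0.61 [ 0.4113 -0.208   0.0588]
scene pliers 0.73 [ 0.3993 -0.4194  0.0097]
scene setting_block 0.81 [ 0.3491 -0.3185  0.0225]
top stand 0.8 [ 0.5036 -0.3848  0.051 ]
top quill 0.95 [ 0.5068 -0.3867  0.282 ]
top quill_knob 0.88 [ 0.5014 -0.3936  0.2853]
top quill_cup 0.86 [ 0.4978 -0.385   0.2728]
top mandrel_mid 0.9 [ 0.436  -0.2012  0.1097]
top mandrel_tip 0.85 [ 0.4379 -0.1998  0.1141]
top mandrel_foot 0.72 [ 0.4387 -0.2017  0.1085]
top rest 0.61 [ 0.4201 -0.2079  0.0582]
top pliers 0.8 [ 0.4005 -0.4209  0.0104]
top setting_block 0.83 [ 0.3552 -0.3099  0.0305]
1.15
```

```bash
python3 - <<'E'
import cv2
a=cv2.imread('pics/top0.png')[130:330,210:420]; cv2.imwrite('pics/t1.png',cv2.resize(a[15:145,110:200],None,fx=4.5,fy=4.5,interpolation=cv2.INTER_CUBIC))
cv2.imwrite('pics/t2.png',cv2.resize(a[60:200,5:75],None,fx=4.2,fy=4.2,interpolation=cv2.INTER_CUBIC))
a=cv2.imread('pics/scene0.png')[185:350,320:440]; cv2.imwrite('pics/s1.png',cv2.resize(a,None,fx=3.6,fy=3.6,interpolation=cv2.INTER_CUBIC))
E
```

```text
(no output)
```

View pics/t1.png

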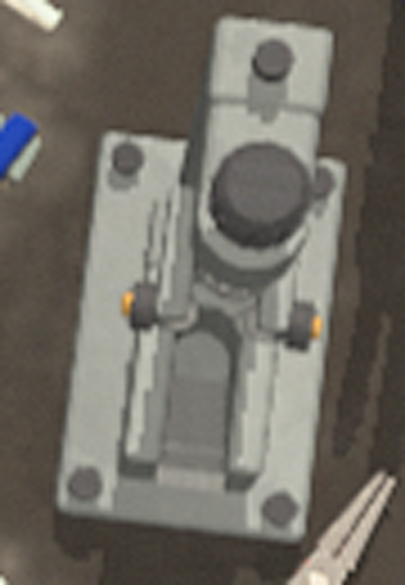

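View pics/t2.png

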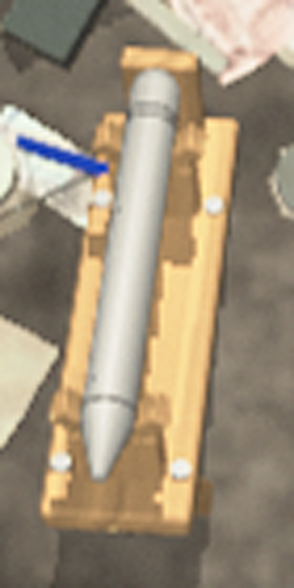

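View pics/s1.png

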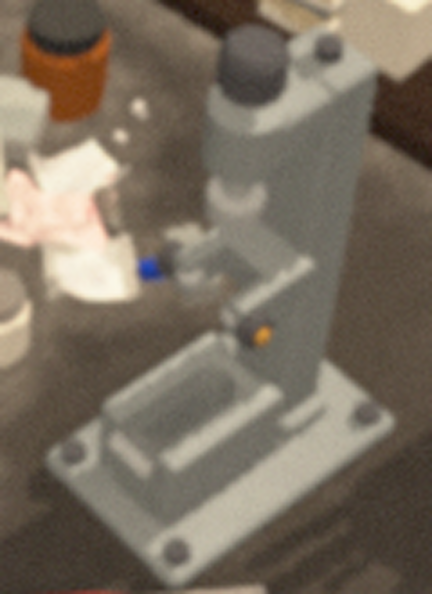

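```bash
cat > fit.py <<'E'
from h import *
from scipy.optimize import least_squares
def up(o,s,U): return np.array(o)+(np.array(U)+.5)/s-.5
T=lambda U:up((320,145),4.5,U); S=lambda U:up((320,185),3.6,U); M=lambda U:up((215,190),4.2,U)
obs=[('top',T((60,512)),(-.063,.048,.012)),('top',T((302,540)),(-.063,-.048,.012)),('top',T((346,163)),(.087,-.048,.012)),('top',T((104,132)),(.087,.048,.012)),
('top',T((218,17)),(.060,.018,.248)),('top',T((333,32)),(.060,-.018,.248)),
('scene',S((47,460)),(-.063,.048,.012)),('scene',S((178,578)),(-.063,-.048,.012)),('scene',S((394,418)),(.087,-.048,.012)),
('scene',S((377,70)),(.060,-.018,.248))]
def W(p,q): 
    c,s=np.cos(p[2]),np.sin(p[2]); return np.array([p[0]+c*q[0]-s*q[1],p[1]+s*q[0]+c*q[1],q[2]])
f=lambda p:np.concatenate([proj(c,W(p,q))-u for c,u,q in obs])
r=least_squares(f,[.5,-.39,-.1],loss='soft_l1'); print(r.x,np.round(r.fun.reshape(-1,2),1) if r.fun.size==2*len(obs) else r.fun)
p=r.x
# knob height
ko=[('top',T((264,187))),('scene',S((257,50)))]
g=lambda z:np.concatenate([proj(c,W(p,(0,0,z[0])))-u for c,u in ko])
k=least_squares(g,[.28]);print('knob z',k.x,k.fun)
# knob free
g=lambda z:np.concatenate([proj(c,z)-u for c,u in ko])
k=least_squares(g,[.5,-.39,.28]);print('knob',k.x,k.fun)
E
python3 fit.py
```

```text
[ 0.50552235 -0.3870776  -0.11276087] [[-2.   0.4]
 [ 0.2  1.3]
 [-0.1  0. ]
 [-1.1  0.2]
 [-1.1 -0.1]
 [ 0.1 -0.2]
 [-0.2 -0.9]
 [ 0.7  3. ]
 [ 2.7  1.3]
 [ 3.  -0.6]]
knob z [0.28106644] [-0.71407967  0.71117211  0.94092437 -0.25013387]
knob [ 0.5055419  -0.38719347  0.28107471] [-0.6222426   0.69573235  1.01402694 -0.22200413]
```

```bash
python3 - <<'E'
import cv2
a=cv2.imread('pics/scene0.png')[215:315,210:340]; cv2.imwrite('pics/s2.png',cv2.resize(a,None,fx=5,fy=5,interpolation=cv2.INTER_CUBIC))
E
```

```text
(no output)
```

View pics/s2.png

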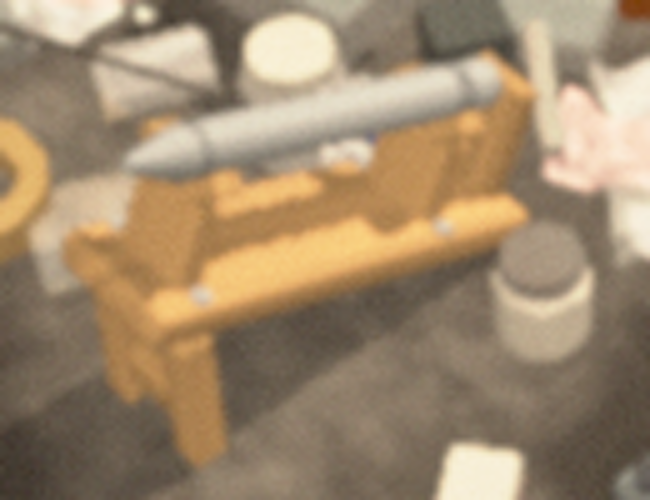

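View pics/wrist0.png

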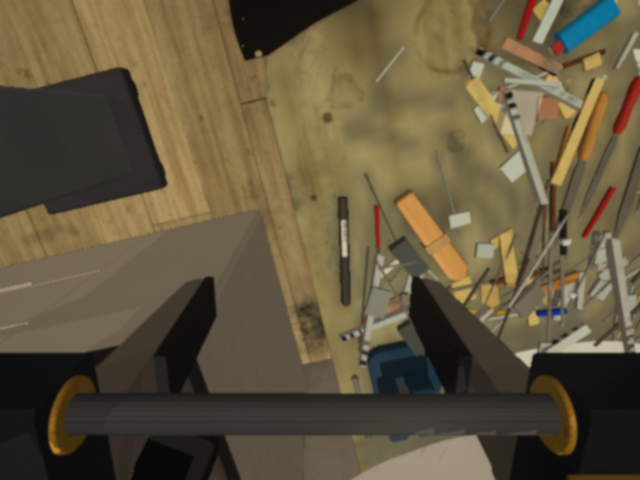

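```bash
cat > fitm.py <<'E'
from h import *
from scipy.optimize import least_squares
def up(o,s,U): return np.array(o)+(np.array(U)+.5)/s-.5
M=lambda U:up((215,190),4.2,U); S2=lambda U:up((210,215),5,U)
def tri(o):
    g=lambda z:np.concatenate([proj(c,z)-u for c,u in o]); k=least_squares(g,[.43,-.2,.1]); return k.x,k.fun
t,e1=tri([('top',M((98,478))),('scene',S2((125,163)))])
f,e2=tri([('top',M((156,94))),('scene',S2((480,82)))])
print('tip',t,e1);print('foot',f,e2)
d=t-f; L=np.linalg.norm(d); print('L (170)',L,'pitch',np.degrees(np.arcsin(d[2]/L)),'axis yaw (downhill)',np.degrees(np.arctan2(-d[1],-d[0])))
print('mid from tip',t-d/L*.09,'from foot',f+d/L*.08)
E
python3 fitm.py
```

```text
tip [ 0.36158919 -0.19396669  0.1424697 ] [-0.63576166  0.83168951  1.15878898 -0.11125528]
foot [ 0.51467539 -0.20138263  0.07125845] [-0.33464112  0.40822485  0.59299516 -0.08874056]
L (170) 0.16900125663771937 pitch 24.920810719344868 axis yaw (downhill) -2.773405653050942
mid from tip [ 0.44311378 -0.19791597  0.10454683] from foot [ 0.44220909 -0.19787215  0.10496766]
```

```bash
cat >> h.py <<'E'
ST=np.array([.5055,-.3871]); YAW=-.1128
def sw(x,y,z): c,s=np.cos(YAW),np.sin(YAW); return np.array([ST[0]+c*x-s*y,ST[1]+s*x+c*y,z])
def ws(p): c,s=np.cos(YAW),np.sin(YAW); d=np.asarray(p)[:2]-ST; return np.round(1e3*np.array([c*d[0]+s*d[1],-s*d[0]+c*d[1],p[2]]),1)
def Rt(yaw,pitch): # pitch deg: 0 down, positive = tool tip points back to robot (turn about tool y)
    B=R.from_matrix(np.array([[0,0,1],[0,1,0],[-1,0,0]]).astype(float))
    return R.from_euler('z',yaw)*B*R.from_euler('y',pitch,degrees=True)
def st(msg=''):
    s=ctrl.get_state(); q=R.from_quat(s['orientation']); 
    print(msg,'t',round(s['time'],2),'pos',np.round(1e3*np.array(s['tool_pos']),1),'stand',ws(s['tool_pos']),'F',np.round(s['force'],1),'w',round(s['grip_width'],3),'j',np.round(s['joint_positions'],2))
    return np.array(s['tool_pos']),q
def to(pos,Rq,p=None,q=None):
    if p is None: p,q=st()
    rv=(q.inv()*Rq).as_rotvec(degrees=True)
    print('turn(tool)',np.round(rv,1),'shift in current tool axes',np.round(1e3*q.inv().apply(pos-p),1),'shift in target axes',np.round(1e3*Rq.inv().apply(pos-p),1))
    return pos,Rq
E
python3 - <<'E'
from h import *
p,q=st(); print(q.as_matrix().round(3))
a=to(np.array([.48,.30,.40]),Rt(YAW,0),p,q)
b=to(sw(0,0,.36),Rt(YAW,0),*a)
E
```

```text
t 1.15 pos [146.8 633.2 214.6] stand [-471.2  973.5  214.6] F [-0.3  0.1 -0.2] w 0.997 j [-1.39  0.47 -0.01  1.6   0.01  1.07 -0.06]
[[ 0.     0.226  0.974]
 [ 0.     0.974 -0.226]
 [-1.     0.     0.   ]]
turn(tool) [-6.6  0.  -0. ] shift in current tool axes [-185.4 -249.3  399.8] shift in target axes [-185.4 -293.6  368.6]
turn(tool) [0. 0. 0.] shift in current tool axes [  40.  -679.9  102.7] shift in target axes [  40.  -679.9  102.7]
```

Emit:
jog_arm([
  [-6.6,0,0,-40,0,0,-1],
  [0,0,0,-40,-10,20,-1],
  [0,0,0,-25,-25,35,-1],
  [0,0,0,-20,-27,36,-1],
  [0,0,0,-20,-29,37,-1],
  [0,0,0,-20,-30,38,-1],
  [0,0,0,-20,-30,38,-1],
  [0,0,0,0,-31,38,-1],
  [0,0,0,0,-31,38,-1],
  [0,0,0,0,-31,38,-1],
])

```text
time: 2.15
tool_pos: [0.4326, 0.3572, 0.3979]
orientation: [0.04, 0.706, -0.039, 0.706]
force: [-0.0, 1.0, -1.0]
grip_width: 0.998
```

```bash
python3 - <<'E'
from h import *
a=to(sw(0,0,.36),Rt(YAW,0))
E
```

```text
t 2.15 pos [432.6 357.2 397.9] stand [-156.2  731.4  397.9] F [-0.  1. -1.] w 0.998 j [-0.89  0.18  0.17  1.59 -0.03  1.38  0.74]
turn(tool) [ 0.   0.  -0.1] shift in current tool axes [  37.3 -731.4  155.9] shift in target axes [  37.9 -731.4  156.2]
```

Emit:
jog_arm([
  [0,0,0,0,-45,18,-1],
  [0,0,0,0,-45,18,-1],
  [0,0,0,0,-45,15,-1],
  [0,0,0,0,-45,10,-1],
  [0,0,0,0,-45,10,-1],
  [0,0,0,0,-45,10,-1],
  [0,0,0,0,-45,10,-1],
  [0,0,0,0,-45,10,-1],
  [0,0,0,0,-45,10,-1],
  [0,0,0,0,-45,10,-1],
])

```text
time: 3.15
tool_pos: [0.501, -0.1038, 0.3978]
orientation: [0.04, 0.706, -0.04, 0.706]
force: [0.2, -0.4, 0.2]
grip_width: 0.995
```

```bash
python3 - <<'E'
from h import *
a=to(sw(0,0,.36),Rt(YAW,0))
E
```

```text
t 3.15 pos [ 501.  -103.8  397.8] stand [-36.4 281.  397.8] F [ 0.2 -0.4  0.2] w 0.995 j [-0.38  0.08  0.56  1.71 -0.04  1.36  1.65]
turn(tool) [ 0.   0.1 -0. ] shift in current tool axes [  37.6 -281.    36.2] shift in target axes [  37.8 -281.    36.4]
```

Emit:
jog_arm([
  [0,0,0,0,-40,6,-1],
  [0,0,0,0,-40,6,-1],
  [0,0,0,0,-40,6,-1],
  [0,0,0,0,-40,6,-1],
  [0,0,0,0,-40,6,-1],
  [0,0,0,0,-40,3,-1],
  [0,0,0,0,-25,2,-1],
  [0,0,0,10,-10,0,-1],
  [0,0,0,10,0,0,-1],
  [0,0,0,10,0,0,-1],
])

```text
time: 4.15
tool_pos: [0.5054, -0.3774, 0.3659]
orientation: [0.04, 0.706, -0.039, 0.706]
force: [-0.6, -0.4, -0.1]
grip_width: 1.002
```

```bash
python3 - <<'E'
from h import *
im=ctrl.capture('wrist'); cv2.imwrite('pics/w1.png',im[:,:,::-1])
look('wrist',['quill_knob','quill'])
print(proj('wrist',sw(0,0,.281)))
a=to(sw(0,0,.259),Rt(YAW,0))
E
```

```text
wrist quill_knob 0.95 [ 0.5028 -0.3838  0.2766]
wrist quill 0.7 [ 0.5033 -0.3849  0.2776]
wrist quill 0.59 [ 0.5028 -0.3853  0.0601]
[296.23401501 243.70363319]
 t 4.3 pos [ 505.6 -377.   366.4] stand [ -1.1  10.1 366.4] F [-0.2 -0.1 -0.4] w 0.996 j [ 0.06  0.37  0.73  1.49 -0.25  1.37  2.27]
turn(tool) [ 0.2 -0.1 -0.1] shift in current tool axes [107.3 -10.3   1.2] shift in target axes [107.4 -10.1   1.1]
```

View pics/w1.png

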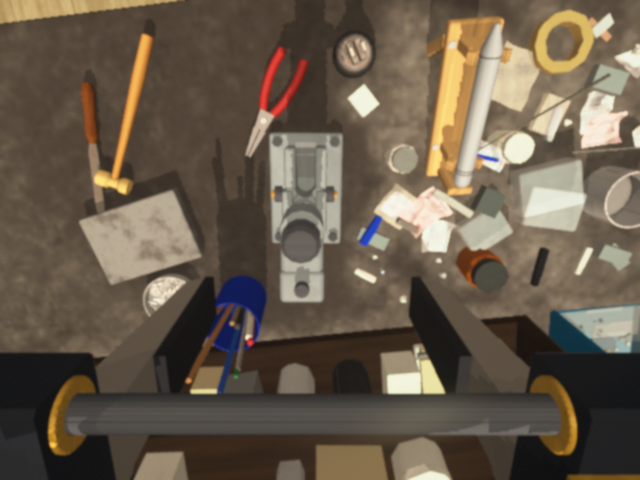

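```bash
python3 - <<'E'
import cv2
a=cv2.imread('pics/w1.png')[125:310,255:355]; cv2.imwrite('pics/w1c.png',cv2.resize(a,None,fx=4,fy=4,interpolation=cv2.INTER_CUBIC))
E
```

```text
(no output)
```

View pics/w1c.png

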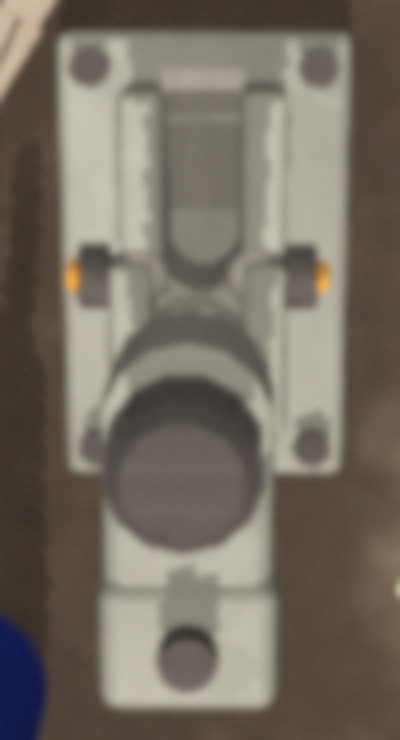

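```bash
cat >> fit.py <<'E'
Wc=lambda U:up((255,125),4,U)
obsw=[('wrist',Wc((58,32)),(-.063,-.048,.012)),('wrist',Wc((351,32)),(-.063,.048,.012)),('wrist',Wc((340,473)),(.087,.048,.012)),('wrist',Wc((70,473)),(.087,-.048,.012)),('wrist',Wc((102,709)),(.060,-.018,.248)),('wrist',Wc((274,709)),(.060,.018,.248)),('wrist',Wc((183,472)),(0,0,.281))]
for obs in (obsw,):
    f=lambda p:np.concatenate([proj(c,W(p,q))-u for c,u,q in obs])
    r=least_squares(f,[.5,-.39,-.1]); print('wrist only',r.x,np.round(r.fun.reshape(-1,2),1))
E
python3 fit.py
```

```text
[ 0.50552235 -0.3870776  -0.11276087] [[-2.   0.4]
 [ 0.2  1.3]
 [-0.1  0. ]
 [-1.1  0.2]
 [-1.1 -0.1]
 [ 0.1 -0.2]
 [-0.2 -0.9]
 [ 0.7  3. ]
 [ 2.7  1.3]
 [ 3.  -0.6]]
knob z [0.28106644] [-0.71407967  0.71117211  0.94092437 -0.25013387]
knob [ 0.5055419  -0.38719347  0.28107471] [-0.6222426   0.69573235  1.01402694 -0.22200413]
wrist only [ 0.50595514 -0.38436251 -0.11389646] [[-0.8 -1.1]
 [ 0.7 -0.9]
 [ 0.6 -0.1]
 [-0.8 -0.3]
 [-0.7  0. ]
 [ 1.1  0.1]
 [-0.1  1.3]]
```

```bash
sed -i 's/^ST=.*/ST=np.array([.5057,-.3857]); YAW=-.1133/' h.py; python3 - <<'E'
from h import *
a=to(sw(0,0,.259),Rt(YAW,0))
E
```

```text
t 4.3 pos [ 505.6 -377.   366.4] stand [ -1.1   8.7 366.4] F [-0.2 -0.1 -0.4] w 0.996 j [ 0.06  0.37  0.73  1.49 -0.25  1.37  2.27]
turn(tool) [ 0.2 -0.1 -0.1] shift in current tool axes [107.4  -8.9   1.2] shift in target axes [107.4  -8.7   1.1]
```

Emit:
jog_arm([
  [0,0,0,15,-9,1,-1],
  [0,0,0,20,0,0,-1],
  [0,0,0,20,0,0,-1],
  [0,0,0,20,0,0,-1],
  [0,0,0,18,0,0,-1],
  [0,0,0,14,0,0,-0.6],
  [0,0,0,0,0,0,-0.2],
  [0,0,0,0,0,0,0],
  [0,0,0,0,0,0,0.1],
  [0,0,0,0,0,0,0.1],
])

```text
time: 5.3
tool_pos: [0.5054, -0.3886, 0.2613]
orientation: [0.039, 0.705, -0.04, 0.707]
force: [0.1, 0.1, 0.4]
grip_width: 0.584
```

```bash
python3 - <<'E'
from h import *
im=ctrl.capture('wrist'); cv2.imwrite('pics/w2.png',im[:,:,::-1])
a=to(sw(0,0,.259),Rt(YAW,0))
E
```

```text
t 5.35 pos [ 505.3 -388.5  261.2] stand [ -0.   -2.8 261.2] F [-0.2 -0.  -0.1] w 0.542 j [ 0.1   0.46  0.7   1.62 -0.31  1.17  2.33]
turn(tool) [0.  0.1 0. ] shift in current tool axes [2.2 2.8 0. ] shift in target axes [2.2 2.8 0. ]
```

View pics/w2.png

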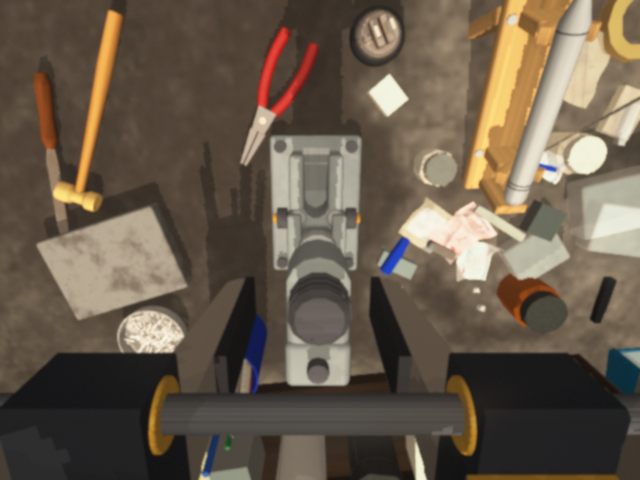

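Emit:
jog_arm([
  [0,0,0,1,3,0,0.1],
  [0,0,0,0,0,0,0.3],
  [0,0,0,0,0,0,1],
  [0,0,0,0,0,0,1],
  [0,0,0,0,0,0,1],
  [0,0,0,0,0,0,1],
  [0,0,0,0,0,0,1],
  [0,0,0,-1,0,0,1],
  [0,0,0,-3,0,0,1],
  [0,0,0,-4,0,0,1],
])

```text
time: 6.35
tool_pos: [0.5054, -0.3855, 0.2665]
orientation: [0.04, 0.706, -0.04, 0.706]
force: [3.0, -4.8, -6.1]
grip_width: 0.291
```

```bash
python3 - <<'E'
from h import *
st()
E
```

```text
t 6.35 pos [ 505.4 -385.5  266.5] stand [-4.000e-01  1.000e-01  2.665e+02] F [ 3.  -4.8 -6.1] w 0.291 j [ 0.09  0.45  0.7   1.62 -0.31  1.18  2.32]
```

Emit:
jog_arm([
  [0,0,0,-3,0,0,1],
  [0,0,0,-3,0,0,1],
  [0,0,0,-3,0,0,1],
  [0,0,0,-2,0,0,1],
  [0,0,0,-2,0,0,1],
  [0,0,0,-1,0,0,1],
  [0,0,0,0,0,0,1],
  [0,0,0,0,0,0,1],
  [0,0,0,0,0,0,1],
  [0,0,0,0,0,0,1],
])

```text
time: 7.35
tool_pos: [0.5053, -0.3855, 0.2791]
orientation: [0.04, 0.706, -0.04, 0.705]
force: [5.4, -5.6, -14.9]
grip_width: 0.294
```

```bash
python3 - <<'E'
from h import *
st()
E
```

```text
t 7.35 pos [ 505.3 -385.5  279.1] stand [-4.000e-01  2.000e-01  2.791e+02] F [  5.4  -5.6 -14.9] w 0.294 j [ 0.09  0.44  0.71  1.61 -0.3   1.21  2.31]
```

Emit:
jog_arm([
  [0,0,0,0,0,0,0.3],
  [0,0,0,0,0,0,-0.2],
  [0,0,0,0,0,0,-0.2],
  [0,0,0,0,0,0,-0.2],
  [0,0,0,-10,0,0,-0.2],
  [0,0,0,-25,0,0,-0.2],
  [0,0,0,-30,10,0,-0.2],
  [3.8,0,0,-20,25,-5,-0.2],
  [0,-5,0,0,40,-10,-0.2],
  [0,-5,0,0,40,-15,-0.2],
])

```text
time: 8.35
tool_pos: [0.4952, -0.2662, 0.3662]
orientation: [0.057, 0.638, -0.069, 0.764]
force: [-0.2, -0.5, 0.6]
grip_width: 0.6
```

```bash
cat >> h.py <<'E'
MID=np.array([.4427,-.1968,.1048]); MY=-.0484
def mdir(e=25,yaw=MY): e=np.radians(e); return np.array([-np.cos(e)*np.cos(yaw),-np.cos(e)*np.sin(yaw),np.sin(e)])
E
python3 - <<'E'
from h import *
im=ctrl.capture('scene'); cv2.imwrite('pics/s3.png',cv2.resize(im[170:350,220:440,::-1],None,fx=3.5,fy=3.5,interpolation=cv2.INTER_CUBIC))
look('scene',['quill_knob','mandrel_mid'])
Rg=Rt(MY,-20); d=Rg.apply([1,0,0]); tcp=MID+.02*mdir()+.019*d
print(d,tcp)
a=to(tcp-.09*d,Rg); to(tcp,Rg,*a)
E
```

```text
scene quill_knob 0.6 [ 0.5024 -0.391   0.2901]
scene mandrel_mid 0.9 [ 0.4331 -0.2003  0.1108]
[ 0.34161962 -0.01654731 -0.93969262] [ 0.43108584 -0.19623744  0.09539821]
 t 8.5 pos [ 492.5 -263.5  366. ] stand [-27.  119.9 366. ] F [1.1 0.4 0.4] w 0.599 j [-0.2   0.08  0.72  1.8  -0.13  1.12  1.96]
turn(tool) [-7.1 -9.9  1.6] shift in current tool axes [ 165.4   50.8 -133.8] shift in target axes [ 142.2   64.2 -153.2]
turn(tool) [0. 0. 0.] shift in current tool axes [90.  0. -0.] shift in target axes [90.  0. -0.]
```

View pics/s3.png

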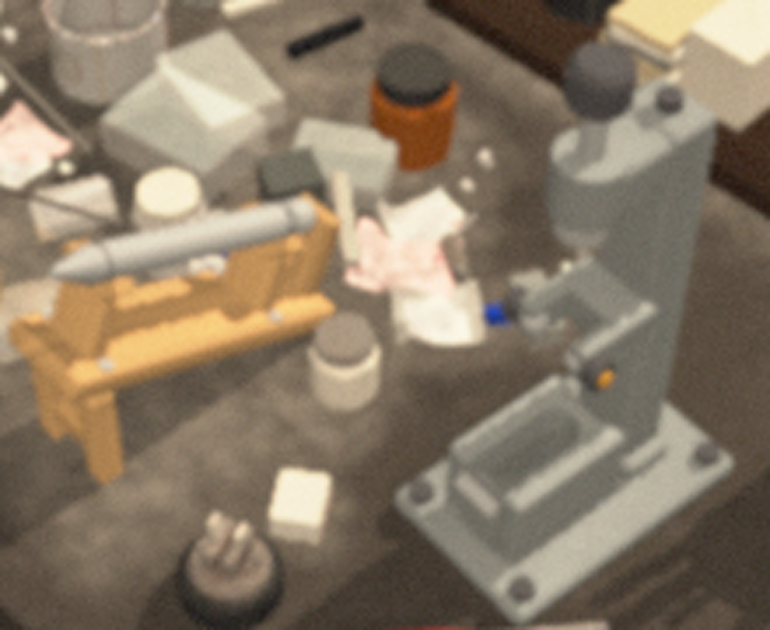

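Emit:
jog_arm([
  [-3.5,-5,0.8,0,0,0,-0.6],
  [-3.6,-4.9,0.8,0,0,0,-0.8],
  [0,0,0,5,8,-20,-0.8],
  [0,0,0,15,10,-25,-0.8],
  [0,0,0,22,10,-25,-0.8],
  [0,0,0,25,10,-25,-0.8],
  [0,0,0,25,10,-25,-0.8],
  [0,0,0,25,8,-20,-0.8],
  [0,0,0,25,8,-13,-0.8],
  [0,0,0,0,0,0,-0.8],
])

```text
time: 9.5
tool_pos: [0.4001, -0.1989, 0.1769]
orientation: [0.014, 0.577, -0.023, 0.816]
force: [0.3, -0.2, 0.6]
grip_width: 0.901
```

```bash
python3 - <<'E'
from h import *
print(proj('scene',sw(0,0,.3)),'obs 391.1,186.2')
im=ctrl.capture('wrist'); cv2.imwrite('pics/w3.png',im[:,:,::-1])
Rg=Rt(MY,-20); d=Rg.apply([1,0,0]); tcp=MID+.02*mdir()+.019*d
print('mid,tip,foot px',proj('wrist',MID),proj('wrist',MID+.09*mdir()),proj('wrist',MID-.08*mdir()))
to(tcp,Rg)
look('wrist',['mandrel_mid'])
E
```

```text
[392.56540036 187.77886759] obs 391.1,186.2
mid,tip,foot px [319.84058157 261.08107796] [321.58703191 184.02682521] [318.96876008 299.54627283]
 t 9.55 pos [ 401.9 -200.   178.9] stand [-124.2  172.8  178.9] F [ 1.  -0.3  1.1] w 0.9 j [-0.22 -0.01  0.73  2.37 -0.3   0.48  2.27]
turn(tool) [-0.2 -0.3  0.4] shift in current tool axes [88.3  5.8 -0.9] shift in target axes [88.4  5.2 -1.3]
wrist mandrel_mid 0.71 [ 0.4109 -0.193   0.1263]
```

View pics/w3.png

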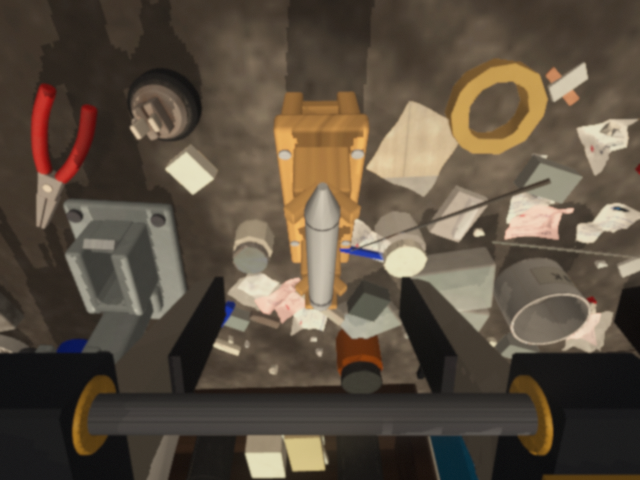

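Emit:
jog_arm([
  [0,0,0,10,5,-1,-0.8],
  [0,0,0,15,0,0,-0.8],
  [0,0,0,15,0,0,-0.8],
  [0,0,0,15,0,0,-0.8],
  [0,0,0,12,0,0,-0.8],
  [0,0,0,0,0,0,-0.8],
  [0,0,0,0,0,0,-0.8],
  [0,0,0,0,0,0,-0.8],
  [0,0,0,0,0,0,-0.8],
  [0,0,0,0,0,0,-0.8],
])

```text
time: 10.6
tool_pos: [0.4244, -0.1952, 0.1164]
orientation: [0.013, 0.574, -0.023, 0.819]
force: [0.1, 0.7, -0.7]
grip_width: 0.897
```

```bash
python3 - <<'E'
from h import *
im=ctrl.capture('wrist'); cv2.imwrite('pics/w4.png',im[:,:,::-1])
Rg=Rt(MY,-20); d=Rg.apply([1,0,0]); tcp=MID+.02*mdir()+.019*d
to(tcp,Rg)
E
```

```text
t 10.65 pos [ 424.3 -195.2  116.3] stand [-102.4  180.1  116.3] F [ 0.1  0.1 -0.5] w 0.904 j [-0.11  0.2   0.63  2.39 -0.79  0.37  2.72]
turn(tool) [-0.1 -0.   0.3] shift in current tool axes [22.  -0.6 -0.7] shift in target axes [22.  -0.8 -0.7]
```

View pics/w4.png

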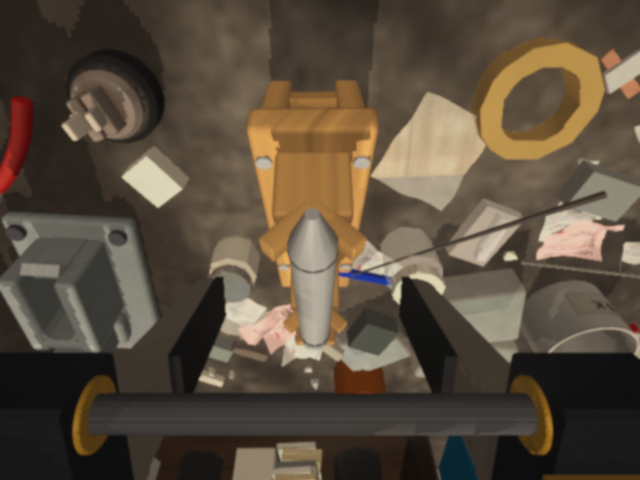

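```bash
python3 - <<'E'
from h import *
Rg=Rt(MY,-14); d=Rg.apply([1,0,0]); tcp=MID+.022*mdir()+.019*d
to(tcp,Rg)
E
```

```text
t 10.65 pos [ 424.3 -195.2  116.3] stand [-102.4  180.1  116.3] F [ 0.1  0.1 -0.5] w 0.904 j [-0.11  0.2   0.63  2.39 -0.79  0.37  2.72]
turn(tool) [-0.1  6.   0.3] shift in current tool axes [20.5 -0.6 -4.1] shift in target axes [20.8 -0.8 -1.9]
```

Emit:
jog_arm([
  [0,3,0.3,0,-1,0,-0.8],
  [0,3,0,0,0,-2,-0.8],
  [0,0,0,7,0,0,-0.8],
  [0,0,0,7,0,0,-0.6],
  [0,0,0,7,0,0,-0.2],
  [0,0,0,0,0,0,0],
  [0,0,0,0,0,0,0.2],
  [0,0,0,0,0,0,0.2],
  [0,0,0,0,0,0,0.2],
  [0,0,0,0,0,0,0.2],
])

```text
time: 11.65
tool_pos: [0.4271, -0.1964, 0.0951]
orientation: [0.016, 0.616, -0.02, 0.787]
force: [0.8, -0.3, 0.5]
grip_width: 0.401
```

```bash
python3 - <<'E'
from h import *
im=ctrl.capture('wrist'); cv2.imwrite('pics/w5.png',im[:,:,::-1])
Rg=Rt(MY,-14); d=Rg.apply([1,0,0]); tcp=MID+.022*mdir()+.019*d
to(tcp,Rg)
E
```

```text
t 11.7 pos [ 427.1 -196.4   95. ] stand [-99.4 179.2  95. ] F [-1.   0.2 -0.1] w 0.402 j [-0.15  0.3   0.66  2.33 -0.7   0.44  2.6 ]
turn(tool) [-0.1 -0.1  0. ] shift in current tool axes [-0.6  0.4  0.4] shift in target axes [-0.6  0.4  0.4]
```

View pics/w5.png

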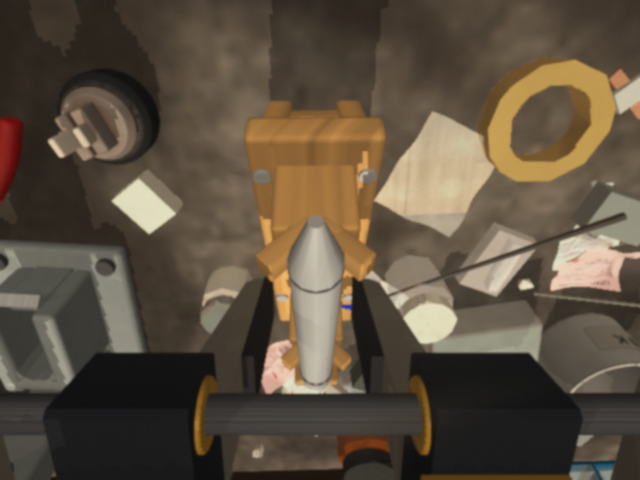

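Bar centred between the fingers (bar x≈317, fingers 273–357). Close and lift vertically a little.

Emit:
jog_arm([
  [0,0,0,0,0,0,0.5],
  [0,0,0,0,0,0,1],
  [0,0,0,0,0,0,1],
  [0,0,0,0,0,0,1],
  [0,0,0,0,0,0,1],
  [0,0,0,0,0,0,1],
  [0,0,0,-10,0,2,1],
  [0,0,0,-19,0,5,1],
  [0,0,0,-29,0,7,1],
  [0,0,0,-39,0,10,1],
])

```text
time: 12.7
tool_pos: [0.4248, -0.1968, 0.1937]
orientation: [0.016, 0.618, -0.021, 0.785]
force: [1.0, 2.3, -1.7]
grip_width: 0.213
```

```bash
python3 - <<'E'
from h import *
st()
for c in ['wrist','scene','top']:
    im=ctrl.capture(c); cv2.imwrite(f'pics/{c}6.png',im[:,:,::-1])
E
```

```text
t 12.7 pos [ 424.8 -196.8  193.7] stand [-101.7  178.5  193.7] F [ 1.   2.3 -1.7] w 0.213 j [-0.43  0.06  0.91  2.25 -0.24  0.64  2.16]
```

View pics/wrist6.png

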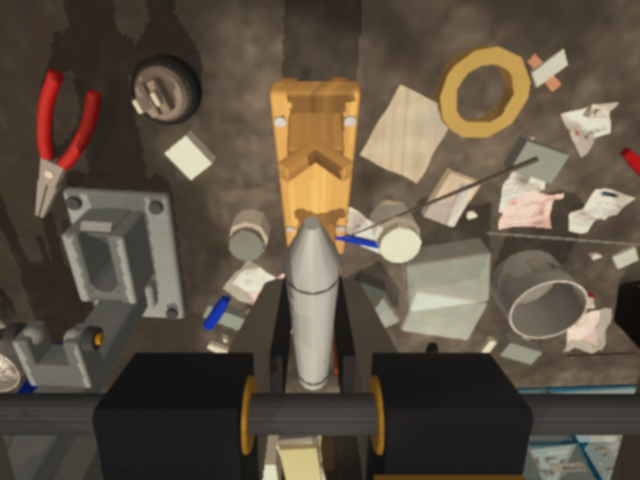

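View pics/scene6.png

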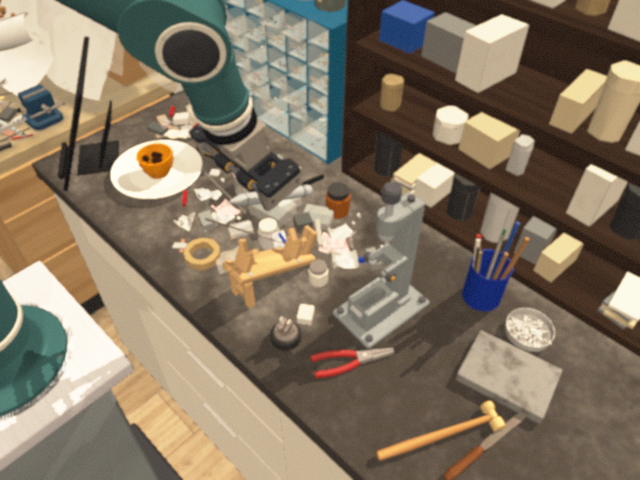

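```bash
cat >> h.py <<'E'
_Rg=Rt(MY,-14); _tcp=np.array([.4271,-.1966,.0950])
TFOOT=_Rg.inv().apply(MID-.08*mdir()-_tcp); TTIP=_Rg.inv().apply(MID+.09*mdir()-_tcp)
def bar(p,q): return p+q.apply(TFOOT),p+q.apply(TTIP)
def place(off,pitch=6,side=0,foot=(0,0,.022),clear=0.002,yaw=YAW):
    # off: distance back along the bar axis, clear: perpendicular clearance up off the ramp
    e=np.radians(19+pitch+20); 
    F=np.array([foot[0]-off*np.cos(e)+clear*np.sin(e),foot[1]+side,foot[2]+off*np.sin(e)+clear*np.cos(e)])
    Rp=Rt(yaw,pitch); return sw(*F)-Rp.apply(TFOOT),Rp
E
python3 - <<'E'
from h import *
p,q=st()
f,t=bar(p,q); print('tip',proj('wrist',t),'foot',proj('wrist',f),TFOOT,TTIP)
u=(t-f)/.17
for s in (158-10,12,17): print(s,proj('wrist',f+u*s/1e3))
a=place(.13,6); b=to(*a,p,q); c=to(*place(.0,6),*b)
E
python3 - <<'E'
import cv2
a=cv2.imread('pics/wrist6.png')[200:400,240:400]; cv2.imwrite('pics/w6c.png',cv2.resize(a,None,fx=3.5,fy=3.5,interpolation=cv2.INTER_CUBIC))
E
```

```text
t 12.85 pos [ 428.5 -196.6  196.5] stand [-98.1 179.2 196.5] F [-0.2  0.7 -2.6] w 0.208 j [-0.43  0.06  0.9   2.25 -0.24  0.64  2.17]
tip [311.90848706 227.66922556] foot [312.08694489 380.26355212] [0.04460864 0.00055498 0.07967079] [-0.06237583  0.00055498 -0.05244403]
148 [311.95328894 265.97806164]
12 [312.0811302  375.29157217]
17 [312.07856463 373.09782262]
turn(tool) [ 3.7 20.2 -0.3] shift in current tool axes [   8.3 -175.1  -82.9] shift in target axes [  35.3 -179.7  -63.6]
turn(tool) [0. 0. 0.] shift in current tool axes [ 81.8   0.  101. ] shift in target axes [ 81.8   0.  101. ]
```

View pics/w6c.png

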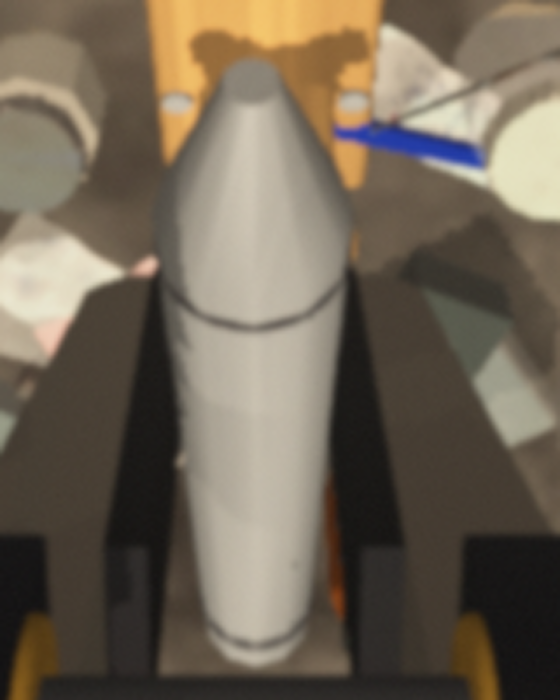

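```bash
python3 - <<'E'
from h import *
p,q=st()
a=place(.12,2,foot=(-.001,0,.032),clear=0); b=to(*a,p,q); print(ws(b[0])); c=to(*place(.0,2,foot=(-.001,0,.032),clear=0),*b); print(ws(c[0]))
E
```

```text
t 12.85 pos [ 428.5 -196.6  196.5] stand [-98.1 179.2 196.5] F [-0.2  0.7 -2.6] w 0.208 j [-0.43  0.06  0.9   2.25 -0.24  0.64  2.17]
turn(tool) [ 3.6 16.2 -0.4] shift in current tool axes [  16.8 -174.8  -89.7] shift in target axes [  40.9 -179.7  -70.1]
[-169.6   -0.6  158.1]
turn(tool) [0. 0. 0.] shift in current tool axes [75.5 -0.  93.3] shift in target axes [75.5 -0.  93.3]
[-79.1  -0.6  79.4]
```

Emit:
jog_arm([
  [1.8,8.1,-0.2,0,0,0,1],
  [1.8,8.1,-0.2,0,0,0,1],
  [0,0,0,0,-15,-12,1],
  [0,0,0,0,-25,-12,1],
  [0,0,0,5,-30,-12,1],
  [0,0,0,8,-30,-10,1],
  [0,0,0,10,-30,-10,1],
  [0,0,0,10,-30,-8,1],
  [0,0,0,8,-20,-6,1],
  [0,0,0,0,0,0,1],
])

```text
time: 13.85
tool_pos: [0.3316, -0.3692, 0.1543]
orientation: [0.043, 0.721, -0.042, 0.69]
force: [0.1, 0.1, -1.8]
grip_width: 0.205
```

```bash
python3 - <<'E'
from h import *
im=ctrl.capture('wrist'); cv2.imwrite('pics/w7.png',im[:,:,::-1])
p,q=st()
f,t=bar(p,q); print('bar foot',ws(f),'tip',ws(t),'px foot',proj('wrist',f),'tip',proj('wrist',t))
for y in (.0115,-.0115): print(proj('wrist',sw(-.048,y,.074)),proj('wrist',sw(-.048,y,.054)),proj('wrist',sw(.0,y,.074)))
print(to(*place(.12,2,foot=(-.001,0,.032),clear=0),p,q)[0])
E
```

```text
t 13.9 pos [ 332.9 -367.7  154.7] stand [-173.8   -1.7  154.7] F [-0.5  0.4 -3.5] w 0.21 j [ 0.03  0.4   0.89  2.05 -0.36  0.9   2.57]
bar foot [-96.1  -1.4 106.6] tip [-223.4   -0.9  219.3] px foot [312.21417761 380.47195036] tip [312.21963302 227.85860454]
[329.80127839 410.23495903] [328.714344   393.17726335] [329.4134918  463.08563958]
[299.08667787 410.36552228] [299.88482209 393.30103678] [299.88882602 463.20726394]
turn(tool) [-0.3 -0.5 -0. ] shift in current tool axes [-3.6  1.1  4. ] shift in target axes [-3.6  1.1  4. ]
[ 0.33709427 -0.36707337  0.15808902]
```

View pics/w7.png

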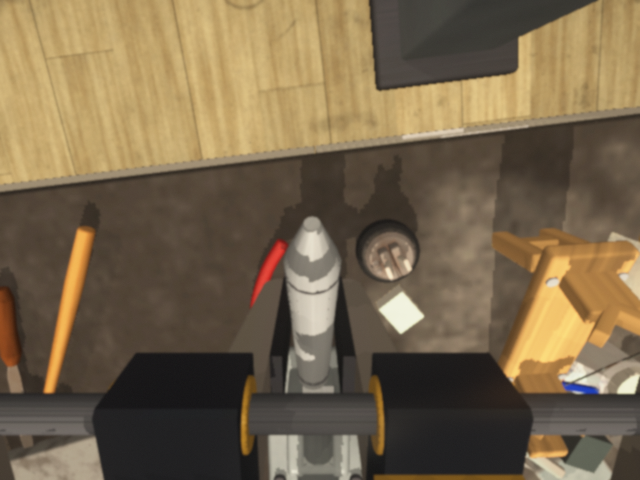

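```bash
python3 - <<'E'
from h import *
import cv2
for c,b in (('scene',(190,340,260,440)),('top',(130,330,280,430))):
    im=ctrl.capture(c)[:,:,::-1]; cv2.imwrite(f'pics/{c}7.png',cv2.resize(im[b[0]:b[1],b[2]:b[3]],None,fx=4,fy=4 if c=='scene' else 3,interpolation=cv2.INTER_CUBIC))
a=cv2.imread('pics/w7.png')[340:480,240:390]; cv2.imwrite('pics/w7c.png',cv2.resize(a,None,fx=5,fy=4,interpolation=cv2.INTER_CUBIC))
E
```

```text
(no output)
```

View pics/w7c.png

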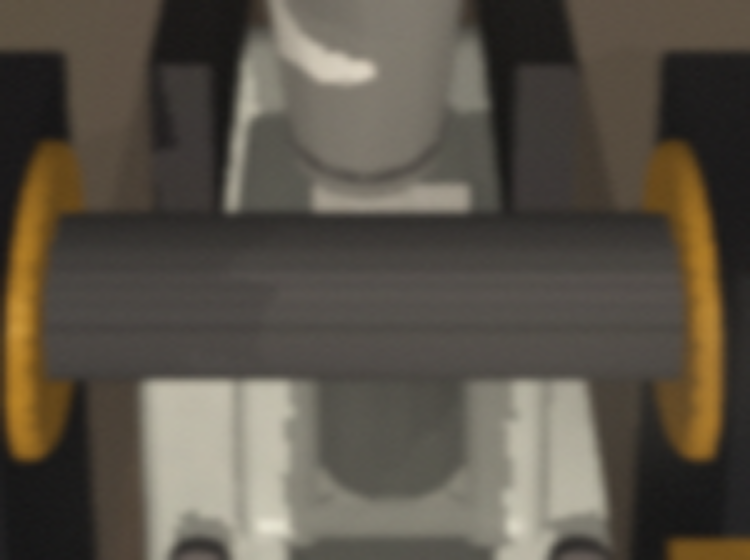

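View pics/scene7.png

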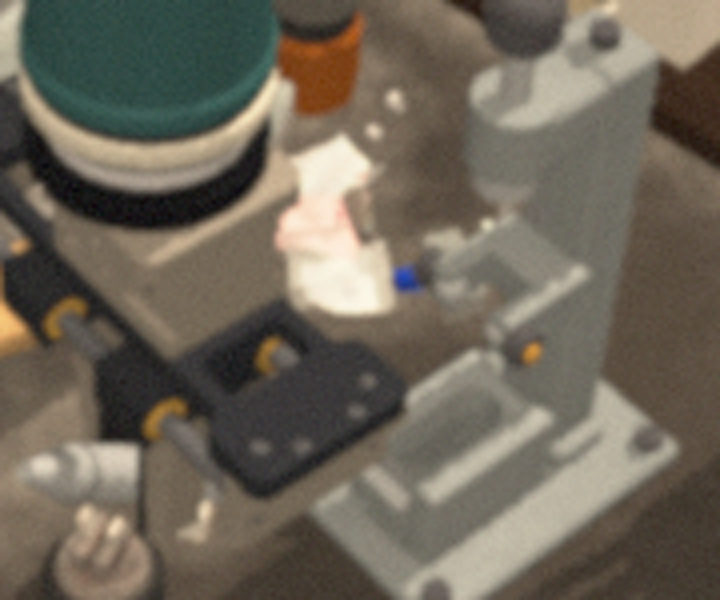

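View pics/top7.png

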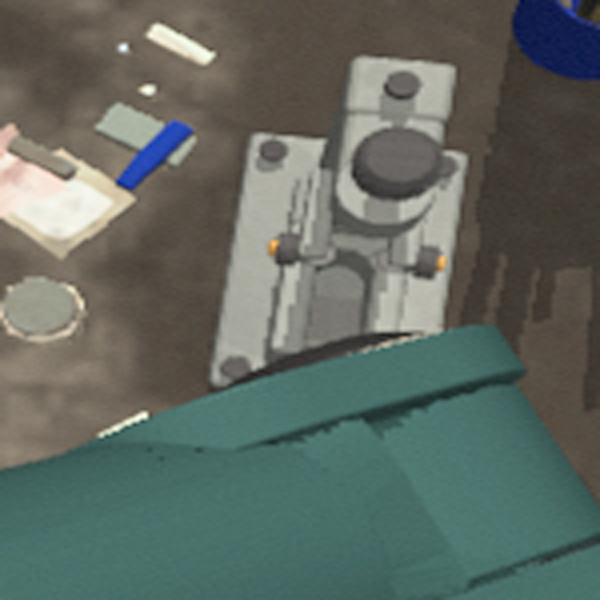

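Emit:
jog_arm([
  [-0.3,-0.5,0,-4,1,4,1],
  [0,0,0,0,0.5,0,1],
  [0,0,0,5,0,6,1],
  [0,0,0,8,0,10,1],
  [0,0,0,8,0,10,1],
  [0,0,0,7,0,9,1],
  [0,0,0,3.5,0,4,1],
  [0,0,0,0,0,0,1],
  [0,0,0,0,0,0,1],
  [0,0,0,0,0,0,1],
])

```text
time: 15.0
tool_pos: [0.3772, -0.3705, 0.128]
orientation: [0.039, 0.717, -0.038, 0.695]
force: [0.1, 0.4, -3.9]
grip_width: 0.209
```

```bash
python3 - <<'E'
from h import *
im=ctrl.capture('wrist'); cv2.imwrite('pics/w8c.png',cv2.resize(im[300:480,240:390,::-1],None,fx=5,fy=3.3,interpolation=cv2.INTER_CUBIC))
im=ctrl.capture('scene')[:,:,::-1]; cv2.imwrite('pics/s8.png',cv2.resize(im[150:340,250:440],None,fx=4,fy=3.1,interpolation=cv2.INTER_CUBIC))
p,q=st()
f,t=bar(p,q); print('bar foot',ws(f),'tip',ws(t),'px foot',proj('wrist',f),'tip',proj('wrist',t))
for y in (.0115,-.0115): print([proj('wrist',sw(*a)).round(1) for a in ((-.048,y,.074),(-.048,y,.054),(.0,y,.074))])
to(*place(.07,2,foot=(-.001,0,.032),clear=0),p,q)
d=q.apply([1,0,0])
for k in (.088,.12,.15,.18,.21,.24): print(k,proj('scene',p-d*k).round(0), ws(p-d*k))
E
```

```text
t 15.1 pos [ 377.4 -370.4  128.1] stand [-129.2    0.7  128.1] F [-0.8  0.2 -1.8] w 0.209 j [ 0.05  0.49  0.83  1.99 -0.44  0.87  2.59]
bar foot [-51.    1.5  81.1] tip [-179.7    1.1  192.1] px foot [312.16611578 380.47981837] tip [312.12131911 227.9153537 ]
[array([327.3, 377.8]), array([326.2, 360.5]), array([326.3, 438.4])]
[array([292.3, 377.7]), array([293.7, 360.4]), array([292.9, 438.3])]
turn(tool) [0.2 0.2 0. ] shift in current tool axes [ 2.9 -1.2 -2.6] shift in target axes [ 2.9 -1.2 -2.6]
0.088 [322. 270.] [-126.5    0.7  216.1]
0.12 [322. 255.] [-125.5    0.8  248.1]
0.15 [323. 240.] [-124.6    0.8  278.1]
0.18 [324. 224.] [-123.6    0.8  308.1]
0.21 [324. 206.] [-122.7    0.8  338. ]
0.24 [325. 188.] [-121.8    0.9  368. ]
```

View pics/w8c.png

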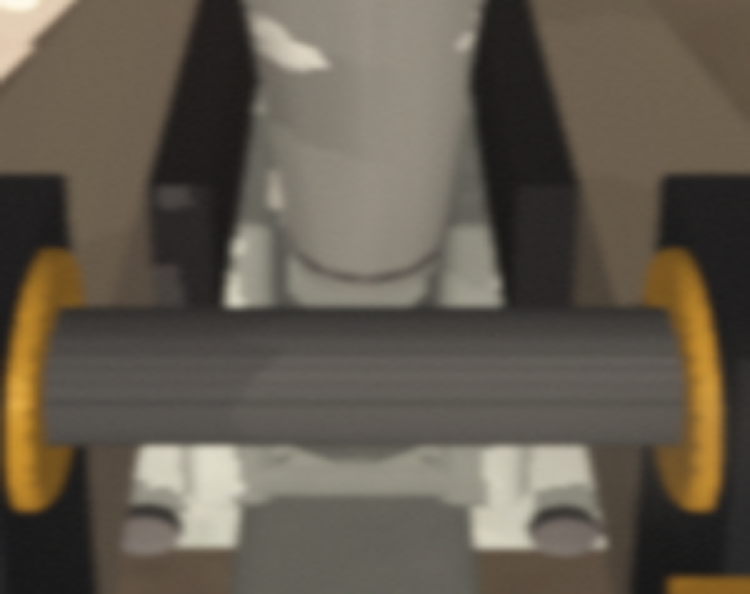

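View pics/s8.png

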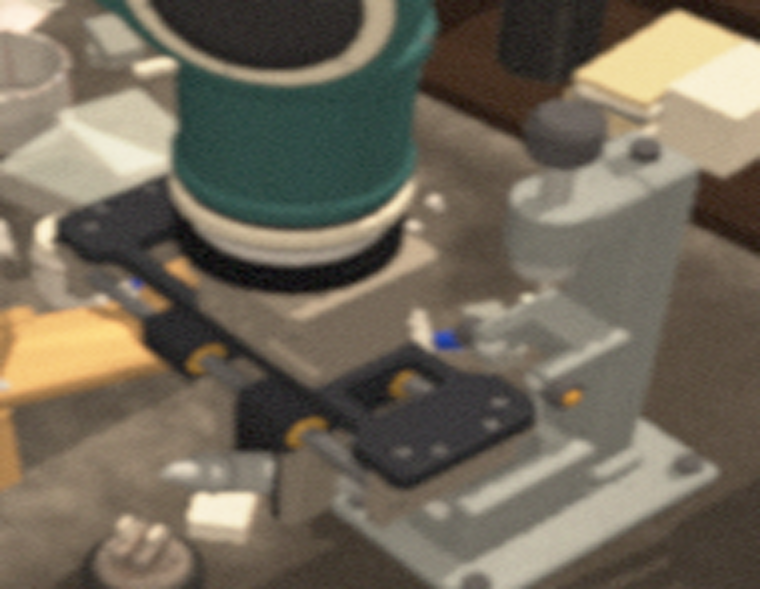

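```bash
python3 - <<'E'
from h import *
im=ctrl.capture('wrist'); cv2.imwrite('pics/w9c.png',cv2.resize(im[345:400,275:350,::-1],None,fx=10,fy=10,interpolation=cv2.INTER_CUBIC))
E
```

```text
(no output)
```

View pics/w9c.png

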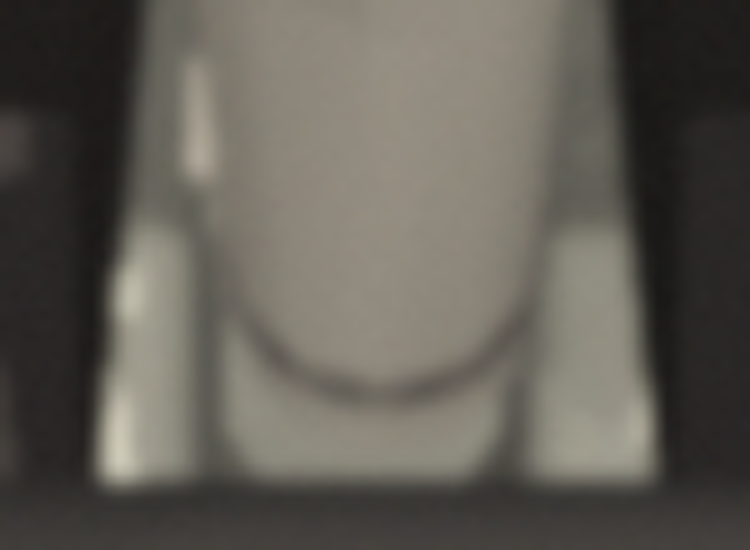

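Emit:
jog_arm([
  [0,0,0,4,-0.3,4,1],
  [0,0,0,6,0,7,1],
  [0,0,0,6,0,7,1],
  [0,0,0,6,0,7,1],
  [0,0,0,6,0,7,1],
  [0,0,0,6,0,7,1],
  [0,0,0,5,0,5,1],
  [0,0,0,2,0,2,1],
  [0,0,0,0,0,0,1],
  [0,0,0,0,0,0,1],
])

```text
time: 16.15
tool_pos: [0.4221, -0.3755, 0.0856]
orientation: [0.039, 0.717, -0.038, 0.695]
force: [0.6, 0.2, -1.6]
grip_width: 0.208
```

```bash
python3 - <<'E'
from h import *
p,q=st()
f,t=bar(p,q); print('bar foot',ws(f),'tip',ws(t))
im=ctrl.capture('wrist'); cv2.imwrite('pics/w10c.png',cv2.resize(im[300:480,240:390,::-1],None,fx=5,fy=3.3,interpolation=cv2.INTER_CUBIC))
im=ctrl.capture('scene')[:,:,::-1]; cv2.imwrite('pics/s10.png',cv2.resize(im[150:340,250:440],None,fx=4,fy=3.1,interpolation=cv2.INTER_CUBIC))
to(*place(0,2,foot=(-.001,0,.027),clear=0),p,q)
E
```

```text
t 16.15 pos [ 422.1 -375.5   85.6] stand [-84.3   0.7  85.6] F [ 0.6  0.2 -1.6] w 0.208 j [ 0.09  0.61  0.76  1.93 -0.53  0.84  2.59]
bar foot [-6.   1.6 38.5] tip [-134.7    1.1  149.5]
turn(tool) [0.3 0.2 0. ] shift in current tool axes [11.  -1.3  5.5] shift in target axes [11.  -1.3  5.6]
```

View pics/w10c.png

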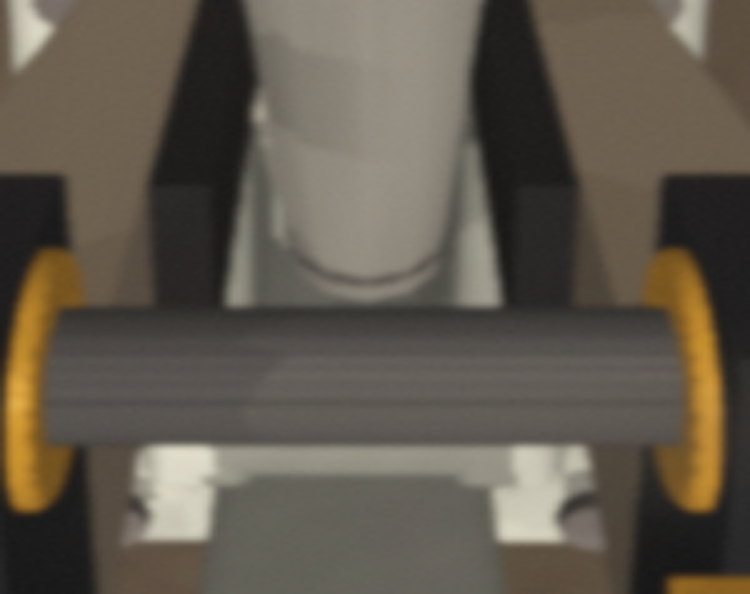

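View pics/s10.png

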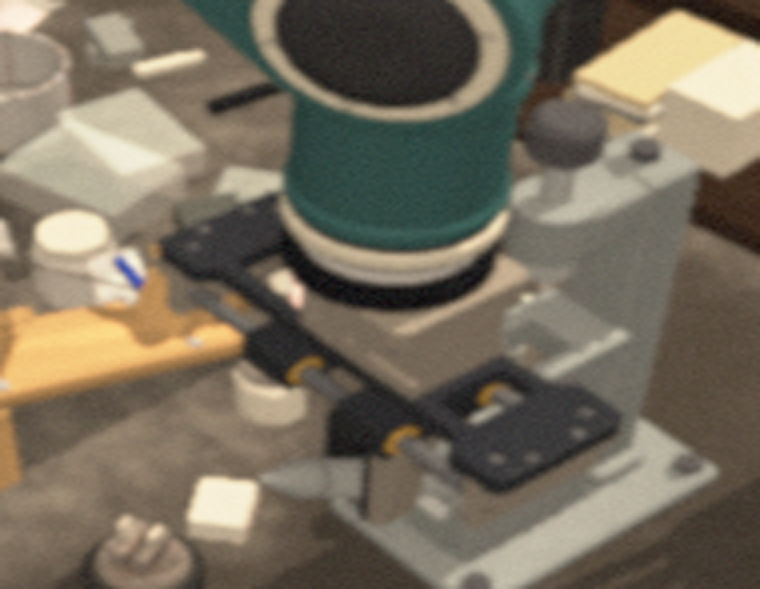

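Emit:
jog_arm([
  [0,0,0,2,0,2,1],
  [0,0,0,2,0,2,1],
  [0,0,0,2,0,1,1],
  [0,0,0,1,0,0,1],
  [0,0,0,1,0,0,1],
  [0,0,0,1,0,0,1],
  [0,0,0,0,0,0,1],
  [0,0,0,0,0,0,1],
  [0,0,0,0,0,0,1],
  [0,0,0,0,0,0,1],
])

```text
time: 17.25
tool_pos: [0.4276, -0.3764, 0.0769]
orientation: [0.038, 0.716, -0.038, 0.696]
force: [2.2, -0.3, 6.1]
grip_width: 0.209
```

```bash
python3 - <<'E'
from h import *
p,q=st()
f,t=bar(p,q); print('bar foot',ws(f),'tip',ws(t))
to(*place(0,2,foot=(-.001,0,.027),clear=0),p,q)
E
```

```text
t 17.25 pos [ 427.6 -376.4   76.9] stand [-78.6   0.4  76.9] F [ 2.2 -0.3  6.1] w 0.209 j [ 0.1   0.63  0.75  1.92 -0.54  0.83  2.59]
bar foot [-0.3  1.2 29.9] tip [-129.2    0.8  140.7]
turn(tool) [0.3 0.3 0.1] shift in current tool axes [ 2.5 -0.9 -0.4] shift in target axes [ 2.5 -0.9 -0.3]
```

Emit:
jog_arm([
  [0,1,0,-1,0,1,1],
  [0,1,0,-1,0,1,1],
  [0,1,0,0,0,0,1],
  [0,0,0,0,0,0,1],
  [0,0,0,0,0,0,1],
  [0,0,0,0,0,0,1],
  [0,0,0,0,0,0,1],
  [0,0,0,0,0,0,1],
  [0,0,0,0,0,0,1],
  [0,0,0,0,0,0,1],
])

```text
time: 18.25
tool_pos: [0.4293, -0.3763, 0.0781]
orientation: [0.039, 0.735, -0.037, 0.676]
force: [5.9, -1.9, 0.3]
grip_width: 0.209
```

```bash
python3 - <<'E'
from h import *
p,q=st()
f,t=bar(p,q); print('bar foot',ws(f),'tip',ws(t))
im=ctrl.capture('scene')[:,:,::-1]; cv2.imwrite('pics/s11.png',cv2.resize(im[190:340,290:440],None,fx=5,fy=4,interpolation=cv2.INTER_CUBIC))
E
```

```text
t 18.25 pos [ 429.3 -376.3   78.1] stand [-77.    0.7  78.1] F [ 5.9 -1.9  0.3] w 0.209 j [ 0.08  0.66  0.76  1.88 -0.51  0.89  2.55]
bar foot [-1.3  1.6 27. ] tip [-124.1    1.1  144.6]
```

View pics/s11.png

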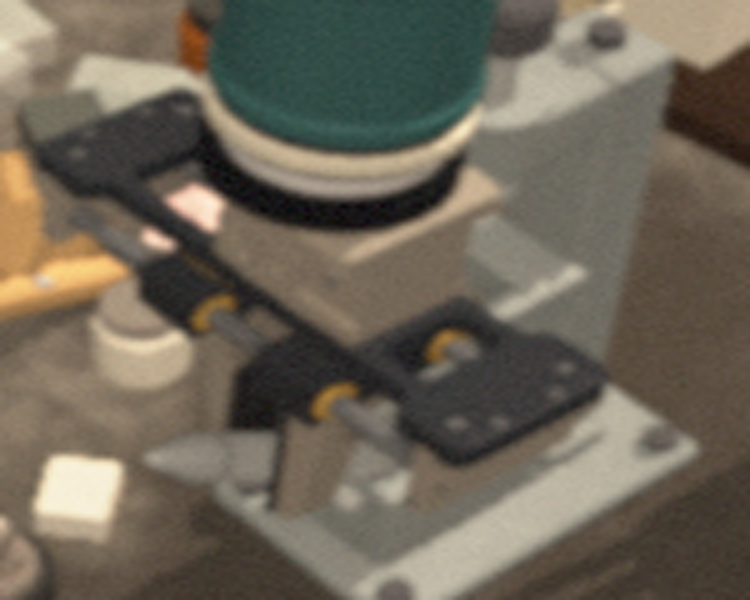

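Emit:
jog_arm([
  [0,0,0,0,0,1,1],
  [0,0,0,0,0,0,0.4],
  [0,0,0,0,0,0,0.2],
  [0,0,0,0,0,0,0.0],
  [0,0,0,0,0,0,0.0],
  [0,0,0,0,0,0,0.0],
  [0,0,0,0,0,0,0.0],
  [0,0,0,0,0,0,0.0],
  [0,0,0,0,0,0,0.0],
  [0,0,0,0,0,0,0.0],
])

```text
time: 19.3
tool_pos: [0.4297, -0.3762, 0.0781]
orientation: [0.04, 0.735, -0.037, 0.676]
force: [-0.4, -0.5, 0.1]
grip_width: 0.501
```

```bash
python3 - <<'E'
from h import *
p,q=st()
im=ctrl.capture('scene')[:,:,::-1]; cv2.imwrite('pics/s12.png',cv2.resize(im[190:340,290:440],None,fx=5,fy=4,interpolation=cv2.INTER_CUBIC))
im=ctrl.capture('wrist'); cv2.imwrite('pics/w12.png',im[:,:,::-1])
f=sw(0,0,.022); u=mdir(45,YAW); print(proj('wrist',f),proj('wrist',f+u*.17),proj('scene',f+u*.17))
E
```

```text
t 19.3 pos [ 429.7 -376.2   78.1] stand [-76.6   0.8  78.1] F [-0.4 -0.5  0.1] w 0.501 j [ 0.08  0.66  0.76  1.88 -0.51  0.89  2.55]
[309.516006   377.45538451] [308.02458495 237.79067936] [325.0269276  300.09223847]
```

View pics/s12.png

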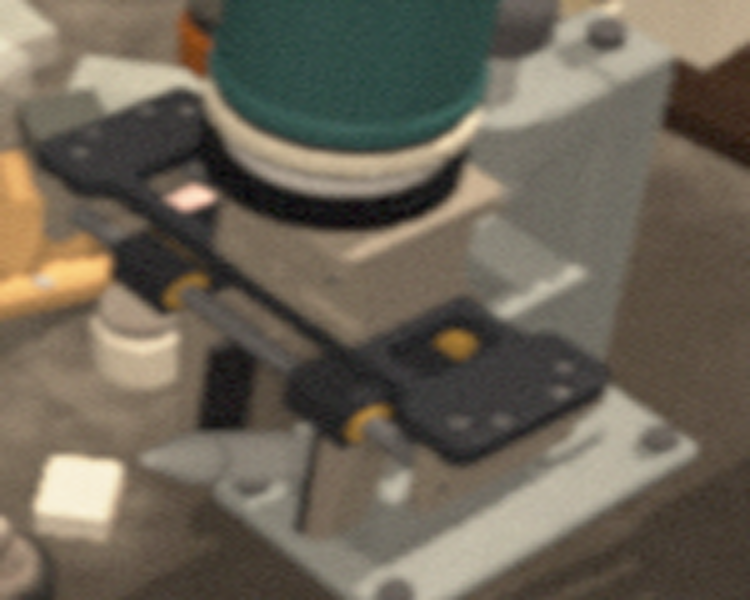

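View pics/w12.png

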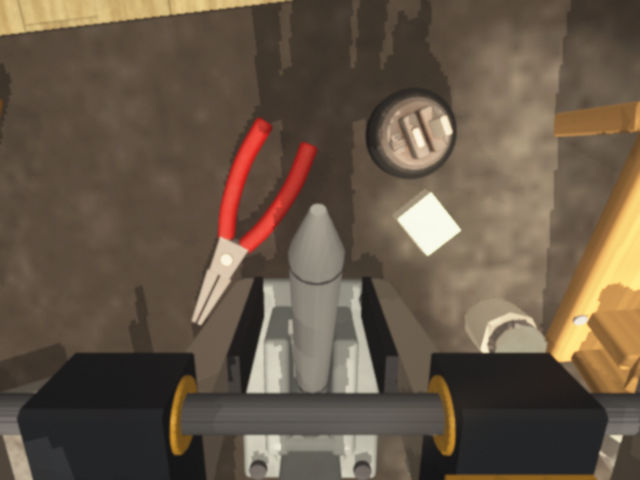

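```bash
python3 - <<'E'
from h import *
from scipy.optimize import least_squares
for ph in range(2):
  g=lambda v:np.concatenate([proj('scene',v)-[318.6,304.6],proj('wrist',v)-[317.5,210]])
  k=least_squares(g,[.38,-.37,.14]); print('tip stand',ws(k.x),k.fun.round(1))
  break
t=ws(k.x)
print('if foot at seat e=',np.degrees(np.arctan2(t[2]-22,-t[0])),np.hypot(t[2]-22,t[0]))
E
```

```text
tip stand [-127.3    2.8  134.8] [ 1.5 -0.3  0.2 -0.3]
if foot at seat e= 41.54401912503322 170.0856548918809
```

```bash
cat > fk.py <<'E'
from h import *
from scipy.optimize import least_squares
import itertools
D=[([-1.386,.4684,-.0116,1.6036,.006,1.0714,-.0563],(146.7,632.6,213.6)),
([-0.89,.18,.17,1.59,-.03,1.38,.74],(432.6,357.2,397.9)),
([-.38,.08,.56,1.71,-.04,1.36,1.65],(501,-103.8,397.8)),
([.06,.37,.73,1.49,-.25,1.37,2.27],(505.6,-377,366.4)),
([.1,.46,.7,1.62,-.31,1.17,2.33],(505.3,-388.5,261.2)),
([-.2,.08,.72,1.8,-.13,1.12,1.96],(492.5,-263.5,366)),
([-.22,-.01,.73,2.37,-.3,.48,2.27],(401.9,-200,178.9)),
([-.11,.2,.63,2.39,-.79,.37,2.72],(424.3,-195.2,116.3)),
([-.15,.3,.66,2.33,-.7,.44,2.6],(427.1,-196.4,95)),
([-.43,.06,.9,2.25,-.24,.64,2.17],(428.5,-196.6,196.5)),
([.03,.4,.89,2.05,-.36,.9,2.57],(332.9,-367.7,154.7)),
([.05,.49,.83,1.99,-.44,.87,2.59],(377.4,-370.4,128.1)),
([.08,.66,.76,1.88,-.51,.89,2.55],(429.7,-376.2,78.1))]
OR=[(0,.226,0,0)]
def fk(q,P,s):
    h,a0,L1,a1,L2,a2,L3,o1=P[:8]
    e=lambda ax,t:R.from_euler(ax,t)
    r=e('z',s[0]*q[0]+o1); p=np.array([0,0,h])+r.apply([a0,0,0])
    r=r*e('y',q[1]); r=r*e('z',s[1]*q[2]); p=p+r.apply([a1,0,L1])
    r=r*e('y',q[3]); r=r*e('z',s[2]*q[4]); p=p+r.apply([-a1,0,L2])
    r=r*e('y',q[5]); p=p+r.apply([a2,0,L3]); r=r*e('z',s[3]*q[6])
    return p,r
if __name__=='__main__':
    best=[]
    for s in itertools.product((-1,1),repeat=3):
        s=(s[0],s[1],s[2],1)
        f=lambda P:np.concatenate([(fk(q,P,s)[0]-np.array(x)/1e3) for q,x in D])
        r=least_squares(f,[.3,0,.35,0,.35,0,.3,0],loss='soft_l1',f_scale=.01); best.append((r.cost,s,r.x.round(4),np.abs(f(r.x)).max()))
    for b in sorted(best,key=lambda b:b[0])[:4]: print(b)
E
python3 fk.py; python3 -c "
from h import *
s=ctrl.get_state();print(np.round(s['joint_positions'],4),np.round(s['tool_pos'],4),s['orientation'])"
```

```text
(np.float64(0.00021676961295648351), (-1, -1, -1, 1), array([ 0.3053,  0.0041,  0.5181,  0.0085,  0.4668, -0.0035,  0.3346,
       -0.0497]), np.float64(0.012531390737879011))
(np.float64(0.0019241164022305098), (-1, -1, 1, 1), array([ 0.1108,  0.0407,  0.3577,  0.077 ,  0.3949,  0.0072,  0.0588,
       -0.0525]), np.float64(0.0254895866830811))
(np.float64(0.018095051474909054), (-1, 1, -1, 1), array([ 0.039 ,  0.4368, -0.1338,  0.0875,  0.257 ,  0.2483, -0.4605,
       -0.445 ]), np.float64(0.2472564282736947))
(np.float64(0.018830529049613583), (-1, 1, 1, 1), array([ 0.3176,  0.3281,  0.531 , -0.0807,  0.4558,  0.2369,  0.3028,
       -0.6616]), np.float64(0.3175049492693878))
[ 0.076   0.658   0.7636  1.8811 -0.5063  0.8911  2.5515] [ 0.4297 -0.3762  0.0781] [ 0.0396722   0.73505774 -0.03685262  0.67583883]
```

```bash
cat > ik.py <<'E'
from fk import *
P=np.array([.3053,.0041,.5181,.0085,.4668,-.0035,.3346,-.0497])
lo=np.array([-2.53,-.31,-1.57,.28,-1.29,.15,-2.92]);hi=np.array([2.53,2.02,1.55,2.44,4.43,1.84,2.92])
qs=[[-1.386,.4684,-.0116,1.6036,.006,1.0714,-.0563],[.076,.658,.7636,1.8811,-.5063,.8911,2.5515]]
os=[[.0797,.7025,-.081,.7025],[.0396722,.73505774,-.03685262,.67583883]]
def C(s7):
    return [fk(q,P,(-1,-1,-1,s7))[1].inv()*R.from_quat(o) for q,o in zip(qs,os)]
if __name__=='__main__':
    for s7 in (-1,1):
        c=C(s7); print(s7,np.degrees((c[0].inv()*c[1]).magnitude()))
E
python3 ik.py
```

```text
-1 0.23722646862973576
1 61.18413572593256
```

```bash
cat >> ik.py <<'E'
S=(-1,-1,-1,-1); CC=C(-1)[1]
def full(q): p,r=fk(q,P,S); return p,r*CC
m=.04
def ik(pos,Rq,q0,w=.02):
    def f(q):
        p,r=full(q); return np.concatenate([(p-pos)*10,(r.inv()*Rq).as_rotvec()*3,w*(q-q0)])
    r=least_squares(f,np.clip(q0,lo+m+1e-3,hi-m-1e-3),bounds=(lo+m,hi-m)); p,rr=full(r.x)
    return r.x,np.linalg.norm(p-pos)*1e3,np.degrees((rr.inv()*Rq).magnitude())
E
cat > ex.py <<'E'
from ik import *
q0=np.array(qs[1])
rng=np.random.default_rng(0)
for pitch in (-10,-20,-30,-40,-50,-60):
    for pos in ((-.11,0,.10),(-.06,0,.15),(-.02,0,.155)):
        best=None
        for k in range(12):
            qq=q0 if k==0 else rng.uniform(lo,hi)
            x,e,a=ik(sw(*pos),Rt(YAW,pitch),qq,.002)
            c=e+a*5
            if k==0: c0=(round(e,1),round(a,1),x.round(2))
            if best is None or c<best[0]: best=(c,e,a,x)
        print(pitch,pos,'local',c0,'best',round(best[1],1),round(best[2],1),best[3].round(2))
E
python3 ex.py
```

```text
-10 (-0.11, 0, 0.1) local (np.float64(0.0), np.float64(0.0), array([ 0.19,  0.45,  0.7 ,  2.09, -0.68,  0.68,  2.82])) best 0.0 0.0 [ 0.19  0.45  0.7   2.09 -0.68  0.68  2.82]
-10 (-0.06, 0, 0.15) local (np.float64(0.0), np.float64(0.0), array([ 0.11,  0.44,  0.75,  1.97, -0.6 ,  0.8 ,  2.66])) best 0.0 0.0 [ 0.11  0.44  0.75  1.97 -0.6   0.8   2.66]
-10 (-0.02, 0, 0.155) local (np.float64(0.0), np.float64(0.0), array([ 0.09,  0.49,  0.74,  1.89, -0.61,  0.84,  2.61])) best 0.0 0.0 [ 0.09  0.49  0.74  1.89 -0.61  0.84  2.61]
-20 (-0.11, 0, 0.1) local (np.float64(0.0), np.float64(0.0), array([ 0.79,  0.33,  0.07,  2.19, -0.66,  0.45,  2.88])) best 0.0 0.0 [ 1.9   1.1  -1.53  2.18  1.31  0.94  1.2 ]
-20 (-0.06, 0, 0.15) local (np.float64(0.0), np.float64(0.0), array([ 0.26,  0.36,  0.61,  2.08, -0.78,  0.65,  2.88])) best 0.0 0.0 [ 1.32  0.36 -0.64  2.08 -0.01  0.49  2.21]
-20 (-0.02, 0, 0.155) local (np.float64(0.0), np.float64(0.0), array([ 0.18,  0.41,  0.66,  2.  , -0.8 ,  0.69,  2.84])) best 0.0 0.0 [ 0.18  0.41  0.66  2.   -0.8   0.69  2.84]
-30 (-0.11, 0, 0.1) local (np.float64(
[... 1393 characters left out ...]
, 0.155) local (np.float64(17.6), np.float64(7.1), array([ 1.84,  0.66, -1.12,  2.18, -0.45,  0.19,  2.88])) best 0.0 0.0 [ 1.95  0.93 -1.32  2.26  1.9   0.19  0.69]
-60 (-0.11, 0, 0.1) local (np.float64(0.0), np.float64(0.0), array([ 2.23,  1.3 , -1.27,  2.4 ,  2.49,  0.21,  0.54])) best 0.0 0.0 [ 2.13  1.05 -1.14  2.4   3.73  0.2  -0.83]
-60 (-0.06, 0, 0.15) local (np.float64(27.5), np.float64(10.6), array([ 2.12,  0.99, -1.29,  2.23, -0.13,  0.19,  2.88])) best 0.0 0.0 [ 0.14  0.92  1.18  2.37  4.22  1.64 -2.28]
-60 (-0.02, 0, 0.155) local (np.float64(28.3), np.float64(11.5), array([ 2.01,  0.94, -1.26,  2.17, -0.21,  0.19,  2.88])) best 0.0 0.0 [ 0.23  0.7   0.92  2.32  4.24  1.34 -2.23]
```

```bash
cat > ex2.py <<'E'
from ik import *
q0=np.array(qs[1])
flip=R.from_euler('x',180,degrees=True)
q1=q0.copy(); q1[6]-=np.pi
for az in (0,-.25,-.5):
  for pitch in (-30,-40,-50):
    qq=q1
    for pos in ((-.12,0,.25),(-.12,0,.10),(-.06,0,.15),(-.02,0,.155)):
        x,e,a=ik(sw(*pos),Rt(YAW+az,pitch)*flip,qq,.01); qq=x
        print(az,pitch,pos,round(e,1),round(a,1),x.round(2))
E
python3 ex2.py
```

```text
0 -30 (-0.12, 0, 0.25) 0.0 0.0 [ 0.17  0.08  0.82  2.18 -0.76  0.71 -0.17]
0 -30 (-0.12, 0, 0.1) 0.0 0.0 [ 0.78  0.33  0.18  2.29 -1.25  0.47  0.38]
0 -30 (-0.06, 0, 0.15) 0.0 0.0 [ 0.63  0.29  0.23  2.18 -1.02  0.5   0.03]
0 -30 (-0.02, 0, 0.155) 0.0 0.0 [ 0.58  0.32  0.24  2.11 -0.98  0.5  -0.06]
0 -40 (-0.12, 0, 0.25) 0.0 0.0 [ 0.23  0.08  0.84  2.26 -1.1   0.72  0.21]
0 -40 (-0.12, 0, 0.1) 4.0 1.4 [ 1.78  0.51 -0.88  2.34 -1.25  0.19  0.58]
0 -40 (-0.06, 0, 0.15) 0.0 0.0 [ 1.6   0.4  -0.8   2.27 -1.17  0.24  0.32]
0 -40 (-0.02, 0, 0.155) 0.0 0.0 [ 1.47  0.41 -0.74  2.21 -1.11  0.22  0.21]
0 -50 (-0.12, 0, 0.25) 0.0 0.0 [ 2.2   0.21 -1.18  2.34 -1.25  0.54  0.45]
0 -50 (-0.12, 0, 0.1) 13.4 4.9 [ 2.02  0.72 -1.04  2.34 -1.25  0.19  0.77]
0 -50 (-0.06, 0, 0.15) 9.6 3.7 [ 1.89  0.6  -1.07  2.28 -1.25  0.19  0.57]
0 -50 (-0.02, 0, 0.155) 10.0 4.1 [ 1.75  0.58 -1.    2.22 -1.25  0.19  0.5 ]
-0.25 -30 (-0.12, 0, 0.25) 0.0 0.0 [ 0.09  0.01  0.79  2.24 -0.58  0.52 -0.61]
-0.25 -30 (-0.12, 0, 0.1) 1.4 0.5 [ 1.09  0.3  -0.26  2.34 -1.25  0.19  0.12]
-0.25 -30 (-0.06, 0, 0.15) 0.0 0.0 [ 0.79
[... 1003 characters left out ...]
02, 0, 0.155) 0.0 0.0 [ 0.11  0.32  0.59  2.19 -0.93  0.25 -0.7 ]
-0.5 -40 (-0.12, 0, 0.25) 0.1 0.0 [ 0.87 -0.06 -0.08  2.39 -0.86  0.19 -0.6 ]
-0.5 -40 (-0.12, 0, 0.1) 28.3 10.2 [ 0.74  0.22  0.07  2.35 -1.25  0.19 -0.16]
-0.5 -40 (-0.06, 0, 0.15) 15.9 6.1 [ 0.27  0.22  0.46  2.29 -1.25  0.19 -0.3 ]
-0.5 -40 (-0.02, 0, 0.155) 13.2 5.3 [ 0.16  0.28  0.53  2.22 -1.25  0.19 -0.37]
-0.5 -50 (-0.12, 0, 0.25) 17.7 5.7 [ 0.35 -0.08  0.48  2.4  -1.25  0.19 -0.16]
-0.5 -50 (-0.12, 0, 0.1) 49.0 17.6 [ 1.34  0.22 -0.49  2.36 -1.25  0.19 -0.05]
-0.5 -50 (-0.06, 0, 0.15) 36.7 14.0 [ 0.47  0.17  0.27  2.29 -1.25  0.19 -0.26]
-0.5 -50 (-0.02, 0, 0.155) 33.4 13.4 [ 0.22  0.24  0.48  2.22 -1.25  0.19 -0.34]
```

```bash
cat > ex3.py <<'E'
from ik import *
q=np.array(qs[1])
def go(pos,pitch,roll,n=6,az=0):
    global q,cur
    p0,pi0,r0=cur
    for k in range(1,n+1):
        t=k/n; pp=np.array(p0)+(np.array(pos)-p0)*t; pi=pi0+(pitch-pi0)*t; ro=r0+(roll-r0)*t
        q,e,a=ik(sw(*pp),Rt(YAW,pi)*R.from_euler('x',ro,degrees=True),q,.02)
    cur=(pos,pitch,roll); print(pos,pitch,roll,'err',round(e,1),round(a,1),q.round(2))
cur=((-.0766,.0008,.0781),5,0)
go((-.12,0,.22),5,0); go((-.15,0,.25),0,0); go((-.15,0,.25),0,180,20)
go((-.16,0,.22),-20,180); go((-.155,0,.110),-20,180); go((-.12,0,.115),-20,180);go((-.08,0,.130),-25,180); go((-.04,0,.145),-30,180); go((-.017,0,.153),-30,180)
E
python3 ex3.py
```

```text
(-0.12, 0, 0.22) 5 0 err 0.0 0.0 [-0.04  0.43  0.92  1.85 -0.31  1.11  2.46]
(-0.15, 0, 0.25) 0 0 err 0.0 0.0 [-0.06  0.29  0.97  1.92 -0.27  1.07  2.48]
(-0.15, 0, 0.25) 0 180 err 0.0 0.0 [-0.33  0.64  1.51  1.92 -0.68  1.25 -0.28]
(-0.16, 0, 0.22) -20 180 err 0.0 0.0 [-0.31  0.41  1.48  2.16 -0.91  0.97 -0.01]
(-0.155, 0, 0.11) -20 180 err 0.0 0.0 [-0.04  0.56  1.17  2.25 -1.21  0.86  0.27]
(-0.12, 0, 0.115) -20 180 err 0.0 0.0 [-0.07  0.59  1.16  2.19 -1.21  0.87  0.19]
(-0.08, 0, 0.13) -25 180 err 0.0 0.0 [-0.02  0.52  1.05  2.17 -1.25  0.81  0.19]
(-0.04, 0, 0.145) -30 180 err 0.0 0.0 [ 0.16  0.42  0.78  2.15 -1.25  0.68  0.17]
(-0.017, 0, 0.153) -30 180 err 0.0 0.0 [ 0.13  0.43  0.78  2.1  -1.22  0.69  0.1 ]
```

```bash
cat > ex4.py <<'E'
from ik import *
q0=np.array([.1,.45,.8,2.1,-.9,.8,0.])
for az in (-.4,-.2,0,.2,.4):
  for pos,pitch in (((-.15,0,.11),-20),((-.12,0,.115),-20),((-.08,0,.13),-25),((-.017,0,.153),-30)):
    for fl in (180,0):
        q1=q0.copy(); q1[6]=-.2 if fl else 2.7
        x,e,a=ik(sw(*pos),Rt(YAW+az,pitch)*R.from_euler('x',fl,degrees=True),q1,.02)
        print(az,pos,pitch,fl,round(e,1),round(a,1),x.round(2),'margin',np.min(np.minimum(x-lo,hi-x)).round(2))
E
python3 ex4.py
```

```text
-0.4 (-0.15, 0, 0.11) -20 180 0.0 0.0 [ 0.03  0.37  0.9   2.3  -1.03  0.48 -0.33] margin 0.14
-0.4 (-0.15, 0, 0.11) -20 0 0.0 0.0 [ 0.09  0.35  0.84  2.3  -1.    0.47  2.79] margin 0.13
-0.4 (-0.12, 0, 0.115) -20 180 0.0 0.0 [-0.01  0.4   0.91  2.25 -1.01  0.51 -0.4 ] margin 0.19
-0.4 (-0.12, 0, 0.115) -20 0 0.0 0.0 [ 0.04  0.38  0.85  2.25 -0.98  0.49  2.71] margin 0.19
-0.4 (-0.08, 0, 0.13) -25 180 0.0 0.0 [-0.01  0.38  0.85  2.23 -1.11  0.44 -0.36] margin 0.18
-0.4 (-0.08, 0, 0.13) -25 0 0.0 0.0 [ 0.05  0.36  0.79  2.23 -1.08  0.43  2.77] margin 0.15
-0.4 (-0.017, 0, 0.153) -30 180 0.0 0.0 [-0.03  0.38  0.8   2.17 -1.19  0.39 -0.36] margin 0.1
-0.4 (-0.017, 0, 0.153) -30 0 0.0 0.0 [ 0.02  0.37  0.74  2.17 -1.17  0.38  2.77] margin 0.12
-0.2 (-0.15, 0, 0.11) -20 180 0.0 0.0 [ 0.13  0.36  0.84  2.28 -1.03  0.56 -0.1 ] margin 0.16
-0.2 (-0.15, 0, 0.11) -20 0 0.0 0.0 [ 0.45  0.28  0.47  2.28 -0.84  0.45  2.88] margin 0.04
-0.2 (-0.12, 0, 0.115) -20 180 0.0 0.0 [ 0.1   0.39  0.84  2.23 -1.01  0.57 -0.18] margin 0.21
-0.2 (-0.12, 0, 0.115) -20 0 0.0 0.0 [ 0.26  0.34  0.65  2.23 -0.9   0
[... 1908 characters left out ...]
34  0.42  0.73  2.16 -0.92  0.81  0.44] margin 0.28
0.4 (-0.15, 0, 0.11) -20 0 0.1 0.0 [ 1.55  0.41 -0.69  2.16 -0.14  0.55  2.88] margin 0.04
0.4 (-0.12, 0, 0.115) -20 180 0.0 0.0 [ 0.31  0.44  0.72  2.11 -0.92  0.82  0.38] margin 0.33
0.4 (-0.12, 0, 0.115) -20 0 0.0 0.0 [ 1.41  0.41 -0.6   2.12 -0.19  0.57  2.88] margin 0.04
0.4 (-0.08, 0, 0.13) -25 180 0.0 0.0 [ 0.33  0.46  0.69  2.07 -1.01  0.87  0.41] margin 0.28
0.4 (-0.08, 0, 0.13) -25 0 0.0 0.0 [ 1.48  0.46 -0.71  2.07 -0.21  0.56  2.88] margin 0.04
0.4 (-0.017, 0, 0.153) -30 180 0.0 0.0 [ 0.33  0.48  0.66  1.98 -1.08  0.92  0.38] margin 0.21
0.4 (-0.017, 0, 0.153) -30 0 0.0 0.0 [ 1.45  0.51 -0.74  1.99 -0.27  0.56  2.88] margin 0.04
```

Emit:
jog_arm([
  [0,0,0,-8,0,-1,0],
  [0,0,0,-20,0,-2,0],
  [0,0,0,-30,0,-3,0],
  [0,0,0,-40,0,-10,0],
  [0,0,0,-40,0,-25,0],
  [0,-5,0,-30,0,-35,0.5],
  [8.5,0,0,-5,0,-5,1],
  [8.5,0,0,0,0,0,1],
  [8.5,0,0,0,0,0,1],
  [8.5,0,0,0,0,0,1],
])

```text
time: 20.4
tool_pos: [0.3633, -0.3689, 0.2577]
orientation: [0.246, 0.661, -0.245, 0.665]
force: [0.5, -0.1, -0.4]
grip_width: 0.091
```

```bash
python3 - <<'E'
from h import *
p,q=st()
im=ctrl.capture('scene')[:,:,::-1]; cv2.imwrite('pics/s13.png',cv2.resize(im[170:350,270:440],None,fx=4.4,fy=3.3,interpolation=cv2.INTER_CUBIC))
im=ctrl.capture('top')[:,:,::-1]; cv2.imwrite('pics/t13.png',cv2.resize(im[130:300,270:420],None,fx=4,fy=3.5,interpolation=cv2.INTER_CUBIC))
E
```

```text
t 20.4 pos [ 363.3 -368.9  257.7] stand [-143.4    0.6  257.7] F [ 0.5 -0.1 -0.4] w 0.091 j [-0.19  0.31  1.12  1.93 -0.32  1.09  1.93]
```

View pics/s13.png

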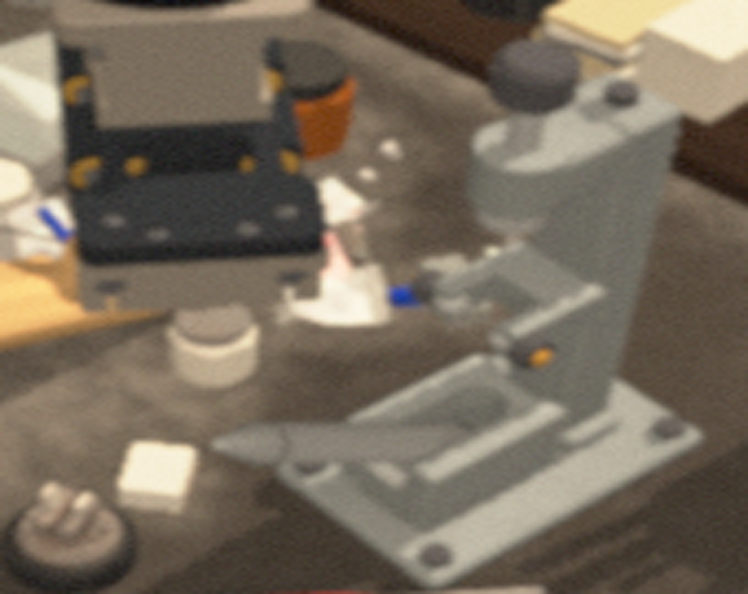

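Emit:
jog_arm([
  [8.5,0,0,0,0,0,1],
  [8.5,0,0,0,0,0,1],
  [8.5,0,0,0,0,0,1],
  [8.5,0,0,0,0,0,1],
  [8.5,0,0,0,0,0,1],
  [8.5,0,0,0,0,0,1],
  [8.5,0,0,0,0,0,1],
  [8.5,0,0,0,0,0,1],
  [8.5,0,0,0,0,0,1],
  [8.5,0,0,0,0,0,1],
])

```text
time: 21.5
tool_pos: [0.3633, -0.3689, 0.2569]
orientation: [0.629, 0.324, -0.627, 0.325]
force: [-0.5, -0.7, -0.1]
grip_width: 0.006
```

```bash
python3 - <<'E'
from h import *
p,q=st()
FL=R.from_euler('x',180,degrees=True)
to(sw(-.16,0,.22),Rt(YAW,0)*FL,p,q)
E
```

```text
t 21.5 pos [ 363.3 -368.9  256.9] stand [-143.3    0.6  256.9] F [-0.5 -0.7 -0.1] w 0.006 j [-0.34  0.55  1.48  1.93 -0.6   1.22  0.73]
turn(tool) [61.2 -0.2 -0.1] shift in current tool axes [ 36.8 -14.4   8.6] shift in target axes [36.9  0.6 16.7]
```

Emit:
jog_arm([
  [8.5,0,0,0,0,0,1],
  [8.5,0,0,0,0,0,1],
  [8.5,0,0,0,0,0,1],
  [8.5,0,0,0,0,0,1],
  [8.5,0,0,0,0,0,1],
  [8.5,0,0,0,0,0,1],
  [8.5,0,0,0,0,0,1],
  [0,7,0,5,0,8,1],
  [0,7,0,10,0,8,1],
  [0,6,0,10,0,5,1],
])

```text
time: 22.5
tool_pos: [0.3455, -0.3677, 0.2298]
orientation: [0.821, -0.033, -0.57, -0.022]
force: [-1.3, 0.2, -0.3]
grip_width: 0.0
```

```bash
python3 - <<'E'
from h import *
from scipy.optimize import least_squares
p,q=st()
FL=R.from_euler('x',180,degrees=True)
a=to(sw(-.16,0,.20),Rt(YAW,-20)*FL,p,q)
b=to(sw(-.16,0,.112),Rt(YAW,-20)*FL,*a)
im=ctrl.capture('wrist'); cv2.imwrite('pics/w14.png',im[:,:,::-1])
im=ctrl.capture('scene')[:,:,::-1]; cv2.imwrite('pics/s14.png',cv2.resize(im[170:350,270:440],None,fx=4.4,fy=3.3,interpolation=cv2.INTER_CUBIC))
E
```

```text
t 22.5 pos [ 345.5 -367.7  229.8] stand [-161.2   -0.3  229.8] F [-1.3  0.2 -0.3] w 0.0 j [-0.35  0.29  1.5   2.18 -0.79  0.91 -0.04]
turn(tool) [ 1.9 -0.4  0.5] shift in current tool axes [28.3 -0.3  9.3] shift in target axes [28.4 -0.3  9.1]
turn(tool) [0. 0. 0.] shift in current tool axes [82.7 -0.  30.1] shift in target axes [82.7 -0.  30.1]
```

View pics/s14.png

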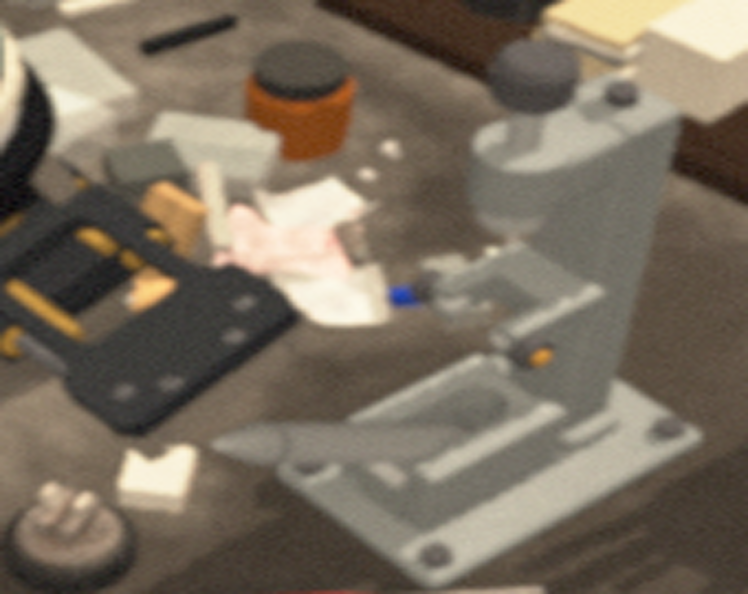

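View pics/w14.png

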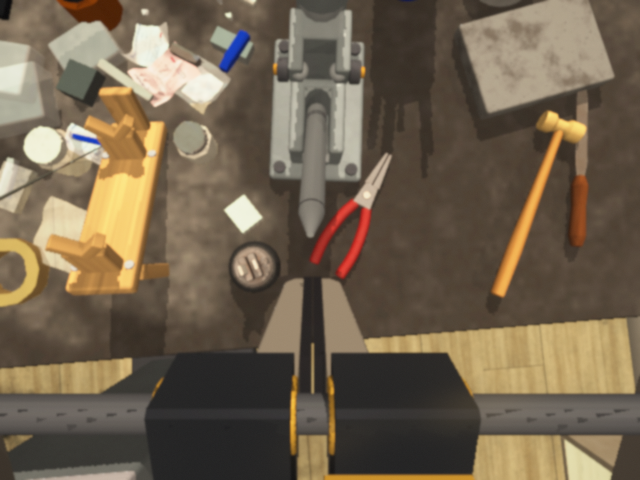

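Emit:
jog_arm([
  [1.9,-0.4,0.5,5,0,2,1],
  [0,0,0,15,0,5,1],
  [0,0,0,18,0,6,1],
  [0,0,0,18,0,6,1],
  [0,0,0,18,0,6,1],
  [0,0,0,18,0,6,1],
  [0,0,0,12,0,5,1],
  [0,0,0,7,0,3,1],
  [0,0,0,0,0,0,1],
  [0,0,0,0,0,0,1],
])

```text
time: 23.6
tool_pos: [0.3478, -0.3679, 0.1123]
orientation: [0.816, -0.047, -0.574, -0.034]
force: [-0.0, 0.1, 0.6]
grip_width: 0.009
```

```bash
python3 - <<'E'
from h import *
p,q=st()
FL=R.from_euler('x',180,degrees=True)
a=(p,q)
for w,pi in (((-.16,0,.112),-20),((-.12,0,.118),-20),((-.08,0,.132),-25),((-.04,0,.147),-30),((-.018,0,.154),-30)):
    a=to(sw(*w),Rt(YAW,pi)*FL,*a)
im=ctrl.capture('wrist'); cv2.imwrite('pics/w15.png',im[:,:,::-1])
E
```

```text
t 23.6 pos [ 347.8 -367.9  112.3] stand [-158.9   -0.2  112.3] F [-0.   0.1  0.6] w 0.009 j [ 0.01  0.48  1.1   2.27 -1.15  0.78  0.25]
turn(tool) [-0.2  0.3  0. ] shift in current tool axes [-0.1 -0.2  1.2] shift in target axes [-0.1 -0.2  1.2]
turn(tool) [0. 0. 0.] shift in current tool axes [  8.   -0.  -39.6] shift in target axes [  8.   -0.  -39.6]
turn(tool) [0. 5. 0.] shift in current tool axes [  0.5  -0.  -42.4] shift in target axes [  4.2  -0.  -42.2]
turn(tool) [-0.  5.  0.] shift in current tool axes [  3.3  -0.  -42.6] shift in target axes [  7.   -0.  -42.1]
turn(tool) [0. 0. 0.] shift in current tool axes [  4.9  -0.  -22.6] shift in target axes [  4.9  -0.  -22.6]
```

View pics/w15.png

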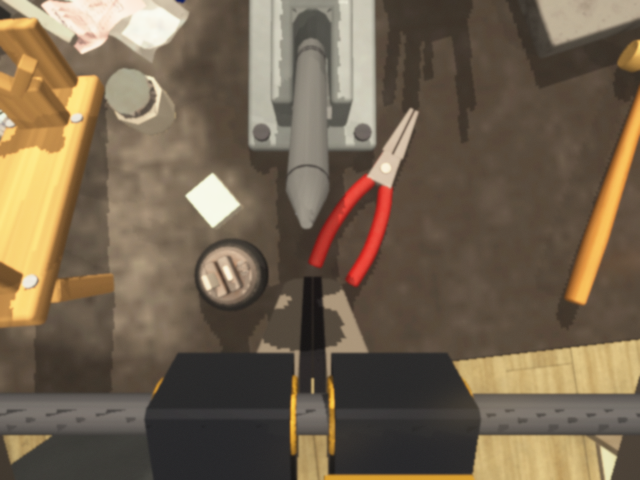

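Emit:
jog_arm([
  [0,0,0,1.5,-1.5,-6,1],
  [0,0,0,1.5,0,-8,1],
  [0,0,0,1.5,0,-8,1],
  [0,0,0,1.5,0,-8,1],
  [0,0,0,1.5,0,-8,1],
  [0,1,0,1,0,-6,1],
  [0,1,0,1,0,-6,1],
  [0,0,0,0,0,0,1],
  [0,0,0,0,0,0,1],
  [0,0,0,0,0,0,1],
])

```text
time: 24.65
tool_pos: [0.3973, -0.3717, 0.1204]
orientation: [0.827, -0.047, -0.56, -0.034]
force: [-1.3, 0.0, -0.8]
grip_width: 0.006
```

```bash
python3 - <<'E'
from h import *
p,q=st()
FL=R.from_euler('x',180,degrees=True)
a=(p,q)
for w,pi in (((-.08,0,.132),-25),((-.04,0,.147),-30),((-.018,0,.154),-30)):
    a=to(sw(*w),Rt(YAW,pi)*FL,*a)
im=ctrl.capture('wrist'); cv2.imwrite('pics/w16.png',im[:,:,::-1])
im=ctrl.capture('scene')[:,:,::-1]; cv2.imwrite('pics/s16.png',cv2.resize(im[170:350,270:440],None,fx=4.4,fy=3.3,interpolation=cv2.INTER_CUBIC))
E
```

```text
t 24.65 pos [ 397.3 -371.7  120.4] stand [-109.3    1.7  120.4] F [-1.3  0.  -0.8] w 0.006 j [-0.01  0.51  1.07  2.21 -1.19  0.78  0.19]
turn(tool) [-0.2  3.2  0.1] shift in current tool axes [  0.1   1.5 -31.5] shift in target axes [  1.8   1.7 -31.4]
turn(tool) [-0.  5.  0.] shift in current tool axes [  3.3  -0.  -42.6] shift in target axes [  7.   -0.  -42.1]
turn(tool) [0. 0. 0.] shift in current tool axes [  4.9  -0.  -22.6] shift in target axes [  4.9  -0.  -22.6]
```

View pics/w16.png

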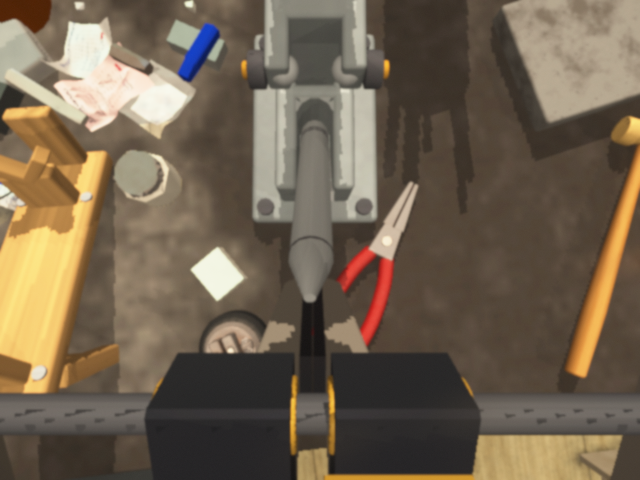

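View pics/s16.png

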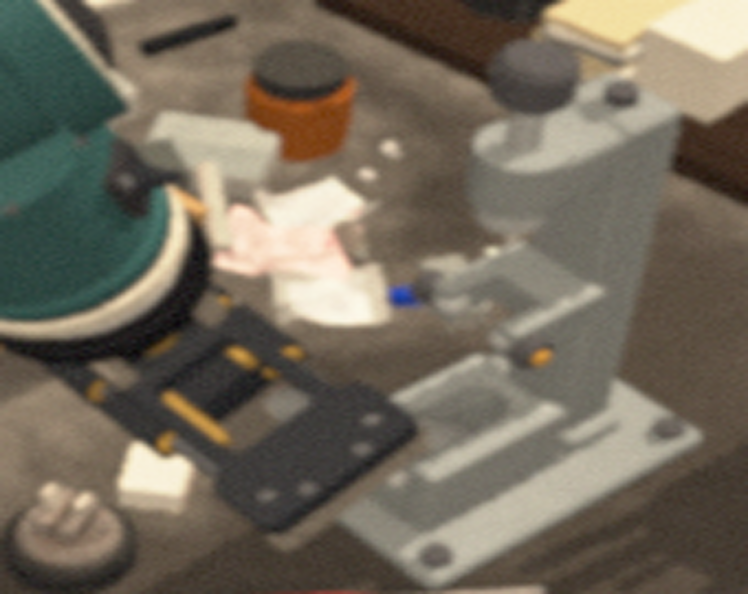

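Emit:
jog_arm([
  [0,1,0,0.5,0,-8,1],
  [0,1,0,0.5,0,-8,1],
  [0,1,0,0.5,0,-8,1],
  [0,1,0,1,0,-8,1],
  [0,1,0,1.3,0,-8,1],
  [0,1,0,1.3,0,-8,1],
  [0,1,0,1.3,0,-6,1],
  [0,1,0,1.3,0,-5,1],
  [0,0,0,0,0,0,1],
  [0,0,0,0,0,0,1],
])

```text
time: 25.75
tool_pos: [0.4539, -0.3787, 0.1388]
orientation: [0.864, -0.05, -0.5, -0.03]
force: [-1.3, 0.6, 0.8]
grip_width: 0.003
```

```bash
python3 - <<'E'
from h import *
p,q=st()
FL=R.from_euler('x',180,degrees=True)
a=(p,q)
for w,pi in (((-.04,0,.147),-30),((-.018,0,.154),-30)):
    a=to(sw(*w),Rt(YAW,pi)*FL,*a)
im=ctrl.capture('wrist'); cv2.imwrite('pics/w17.png',im[:,:,::-1])
im=ctrl.capture('scene')[:,:,::-1]; cv2.imwrite('pics/s17.png',cv2.resize(im[170:350,270:440],None,fx=4.4,fy=3.3,interpolation=cv2.INTER_CUBIC))
E
```

```text
t 25.75 pos [ 453.9 -378.7  138.8] stand [-52.2   1.1 138.8] F [-1.3  0.6  0.8] w 0.003 j [ 0.19  0.41  0.76  2.18 -1.28  0.65  0.23]
turn(tool) [-0.3  0.2  0. ] shift in current tool axes [ -1.    1.1 -14.7] shift in target axes [ -1.    1.1 -14.7]
turn(tool) [0. 0. 0.] shift in current tool axes [  4.9  -0.  -22.6] shift in target axes [  4.9  -0.  -22.6]
```

View pics/w17.png

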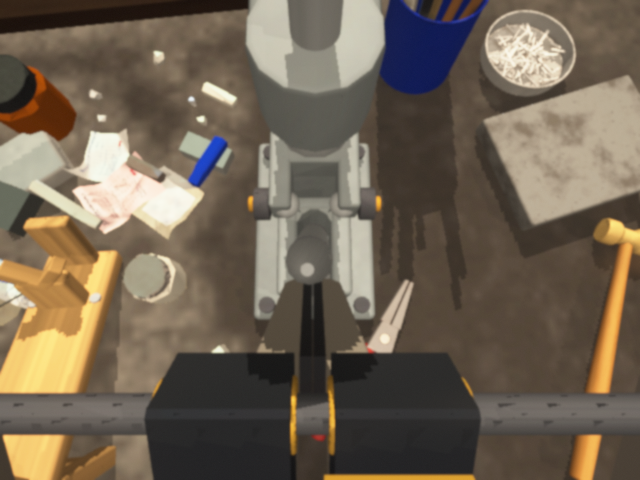

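View pics/s17.png

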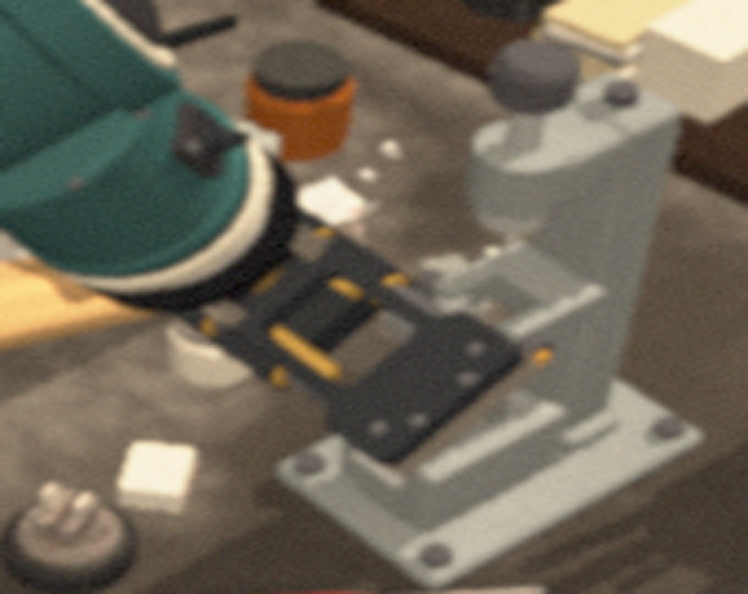

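```bash
python3 - <<'E'
from ik import *
s=ctrl.get_state(); q0=np.array(s['joint_positions']); print(q0.round(3)); p,q=st()
FL=R.from_euler('x',180,degrees=True)
print(full(q0)[0]-p)
for az,pi in ((0,-30),(.15,-30),(.15,-28),(.25,-28)):
    for pos in ((-.04,0,.147),(-.018,0,.154)):
        x,e,a=ik(sw(*pos),Rt(YAW+az,pi)*FL,q0,.02); print(az,pi,pos,x.round(3))
a=to(p,Rt(YAW+.15,-28)*FL,p,q); a=to(sw(-.018,0,.154),a[1],*a)
E
```

```text
[ 0.187  0.41   0.765  2.181 -1.279  0.651  0.233]
 t 25.85 pos [ 453.8 -378.6  138.5] stand [-52.4   1.2 138.5] F [-1.9 -0.3  1.2] w 0.004 j [ 0.19  0.41  0.76  2.18 -1.28  0.65  0.23]
[-0.00679184 -0.0054809  -0.00294964]
0 -30 (-0.04, 0, 0.147) [ 0.164  0.41   0.77   2.145 -1.238  0.676  0.161]
0 -30 (-0.018, 0, 0.154) [ 0.139  0.425  0.773  2.105 -1.216  0.681  0.1  ]
0.15 -30 (-0.04, 0, 0.147) [ 0.226  0.436  0.75   2.104 -1.195  0.779  0.277]
0.15 -30 (-0.018, 0, 0.154) [ 0.203  0.448  0.749  2.064 -1.18   0.782  0.222]
0.15 -28 (-0.04, 0, 0.147) [ 0.196  0.441  0.77   2.088 -1.142  0.777  0.216]
0.15 -28 (-0.018, 0, 0.154) [ 0.174  0.455  0.771  2.047 -1.128  0.785  0.162]
0.25 -28 (-0.04, 0, 0.147) [ 0.234  0.458  0.753  2.058 -1.116  0.839  0.293]
0.25 -28 (-0.018, 0, 0.154) [ 0.213  0.471  0.753  2.018 -1.105  0.846  0.242]
turn(tool) [-7.8 -1.8 -4.1] shift in current tool axes [0. 0. 0.] shift in target axes [0. 0. 0.]
turn(tool) [0. 0. 0.] shift in current tool axes [  2.2   6.3 -37.1] shift in target axes [  2.2   6.3 -37.1]
```

Emit:
jog_arm([
  [-3.9,-0.9,-2,0,0,-1,1],
  [-3.9,-0.9,-2.1,0,0,-1,1],
  [0,0,0,0.3,0.8,-5,1],
  [0,0,0,0.3,0.8,-5,1],
  [0,0,0,0.3,0.8,-5,1],
  [0,0,0,0.3,0.8,-5,1],
  [0,0,0,0.3,0.8,-4,1],
  [0,0,0,0.3,0.8,-3,1],
  [0,0,0,0,0,0,1],
  [0,0,0,0,0,0,1],
])

```text
time: 26.85
tool_pos: [0.4791, -0.3836, 0.1501]
orientation: [0.857, 0.014, -0.516, 0.01]
force: [-3.9, -2.8, -1.1]
grip_width: 0.005
```

```bash
python3 - <<'E'
from h import *
p,q=st()
FL=R.from_euler('x',180,degrees=True)
a=to(sw(-.018,0,.154),Rt(YAW+.15,-28)*FL,p,q)
im=ctrl.capture('wrist'); cv2.imwrite('pics/w18.png',im[:,:,::-1])
im=ctrl.capture('scene')[:,:,::-1]; cv2.imwrite('pics/s18.png',cv2.resize(im[170:350,270:440],None,fx=4.4,fy=3.3,interpolation=cv2.INTER_CUBIC))
E
```

```text
t 26.85 pos [ 479.1 -383.6  150.1] stand [-26.6  -0.9 150.1] F [-3.9 -2.8 -1.1] w 0.005 j [ 0.19  0.45  0.77  2.07 -1.15  0.76  0.21]
turn(tool) [-0.1  0.1 -0.2] shift in current tool axes [ 0.6  0.4 -9.5] shift in target axes [ 0.6  0.4 -9.5]
```

View pics/w18.png

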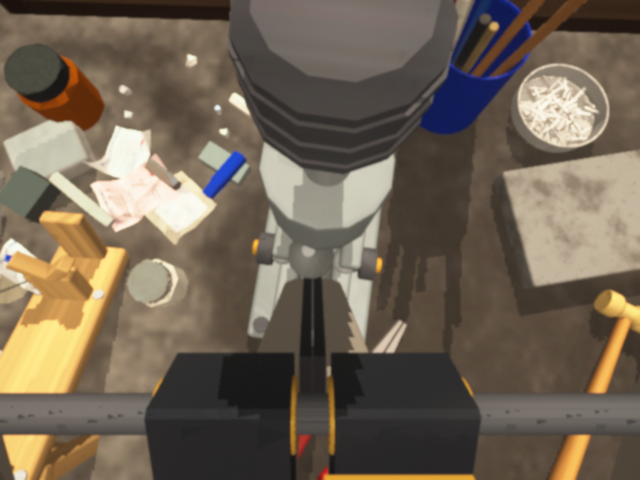

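View pics/s18.png

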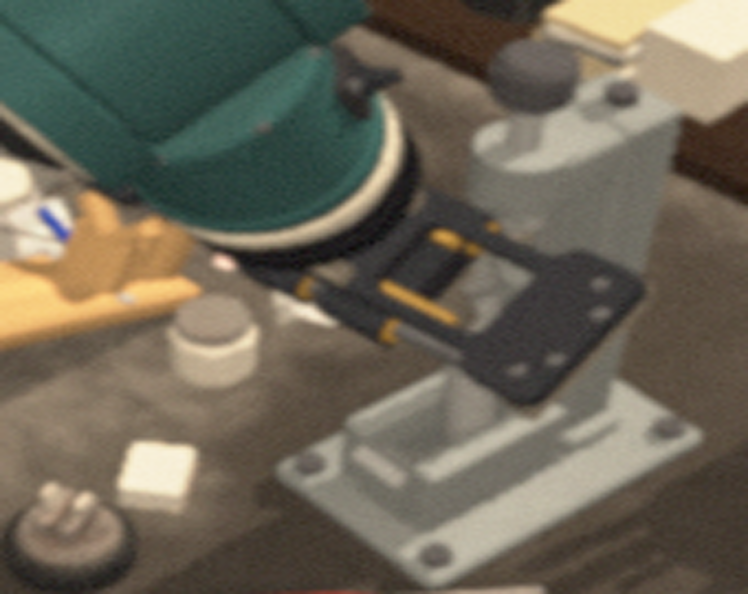

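Emit:
jog_arm([
  [0,0,0,0,0.2,-2,1],
  [0,0,0,0,0.2,-2,1],
  [0,0,0,0,0.2,-2,1],
  [0,0,0,0,0.2,-1.5,1],
  [0,0,0,0,0.2,-1,1],
  [0,0,0,0,0,0,1],
  [0,0,0,0,0,0,1],
  [0,0,0,0,0,0,1],
  [0,0,0,0,0,0,1],
  [0,0,0,0,0,0,1],
])

```text
time: 27.95
tool_pos: [0.488, -0.3831, 0.1545]
orientation: [0.857, 0.016, -0.515, 0.01]
force: [0.4, 0.1, 0.5]
grip_width: 0.003
```

```bash
python3 - <<'E'
from h import *
p,q=st()
FL=R.from_euler('x',180,degrees=True)
a=to(sw(-.018,0,.154),Rt(YAW+.15,-28)*FL,p,q)
E
```

```text
t 27.95 pos [ 488.  -383.1  154.5] stand [-17.9   0.6 154.5] F [0.4 0.1 0.5] w 0.003 j [ 0.18  0.45  0.77  2.06 -1.14  0.76  0.19]
turn(tool) [ 0.  0. -0.] shift in current tool axes [0.4 0.6 0.4] shift in target axes [0.4 0.6 0.4]
```

Emit:
jog_arm([
  [0,0,0,0,0.2,-1,1],
  [0,0,0,0,0.2,-1,1],
  [0,0,0,0,0,-1,1],
  [0,0,0,0,0,0,1],
  [0,0,0,0,0,0,1],
  [0,0,0,0,0,0,1],
  [0,0,0,0,0,0,1],
  [0,0,0,0,0,0,1],
  [0,0,0,0,0,0,1],
  [0,0,0,0,0,0,1],
])

```text
time: 28.95
tool_pos: [0.4906, -0.3834, 0.1559]
orientation: [0.857, 0.016, -0.515, 0.01]
force: [-0.4, 0.0, 0.4]
grip_width: 0.004
```

```bash
python3 - <<'E'
from h import *
p,q=st()
im=ctrl.capture('wrist'); cv2.imwrite('pics/w19.png',im[:,:,::-1])
im=ctrl.capture('scene')[:,:,::-1]; cv2.imwrite('pics/s19.png',cv2.resize(im[170:350,320:440],None,fx=5,fy=3.3,interpolation=cv2.INTER_CUBIC))
E
```

```text
t 28.95 pos [ 490.6 -383.4  155.9] stand [-15.2   0.6 155.9] F [-0.4  0.   0.4] w 0.004 j [ 0.18  0.45  0.77  2.05 -1.14  0.77  0.18]
```

View pics/s19.png

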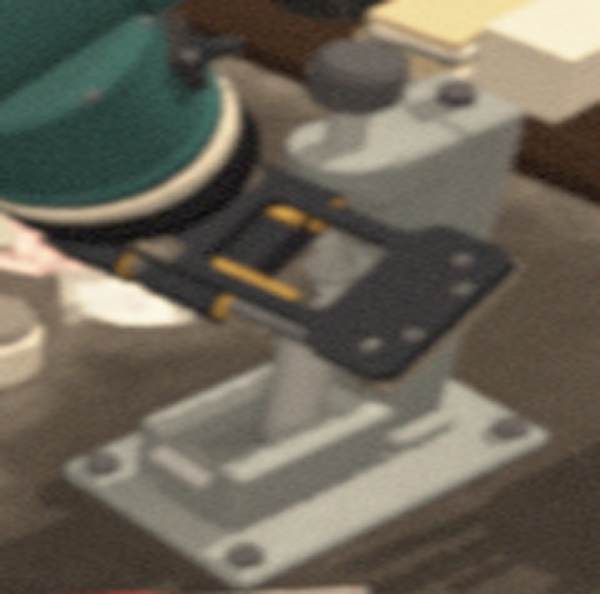

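Emit:
jog_arm([
  [0,0,0,0,0,8,1],
  [0,0,0,0,-2,20,1],
  [0,0,0,-5,-3,25,1],
  [0,0,0,-20,-3,25,1],
  [0,0,0,-35,0,10,1],
  [0,-4,0,-40,0,0,1],
  [0,-6,0,-40,0,0,1],
  [0,-6,0,-40,0,0,1],
  [0,-6,0,-30,0,0,1],
  [0,-6,0,-10,0,0,1],
])

```text
time: 30.05
tool_pos: [0.3336, -0.3814, 0.3084]
orientation: [0.719, 0.015, -0.695, 0.014]
force: [-0.4, -0.4, -0.7]
grip_width: 0.0
```

```bash
python3 - <<'E'
from h import *
p,q=st()
FL=R.from_euler('x',180,degrees=True)
im=ctrl.capture('wrist'); cv2.imwrite('pics/w20.png',im[:,:,::-1])
im=ctrl.capture('scene')[:,:,::-1]; cv2.imwrite('pics/s20.png',cv2.resize(im[170:350,320:440],None,fx=5,fy=3.3,interpolation=cv2.INTER_CUBIC))
a=to(sw(-.04,0,.35),Rt(YAW,0)*FL,p,q); a=to(sw(0,0,.32),Rt(YAW,0)*FL,*a)
E
```

```text
t 30.05 pos [ 333.6 -381.4  308.4] stand [-171.4  -15.2  308.4] F [-0.4 -0.4 -0.7] w 0.0 j [-0.15  0.16  1.08  1.9  -0.18  1.16 -0.53]
turn(tool) [ 8.8 -2.   0.2] shift in current tool axes [ -37.1    5.1 -133.6] shift in target axes [ -41.6  -15.2 -131.4]
turn(tool) [0. 0. 0.] shift in current tool axes [ 30.  -0. -40.] shift in target axes [ 30.  -0. -40.]
```

View pics/s20.png

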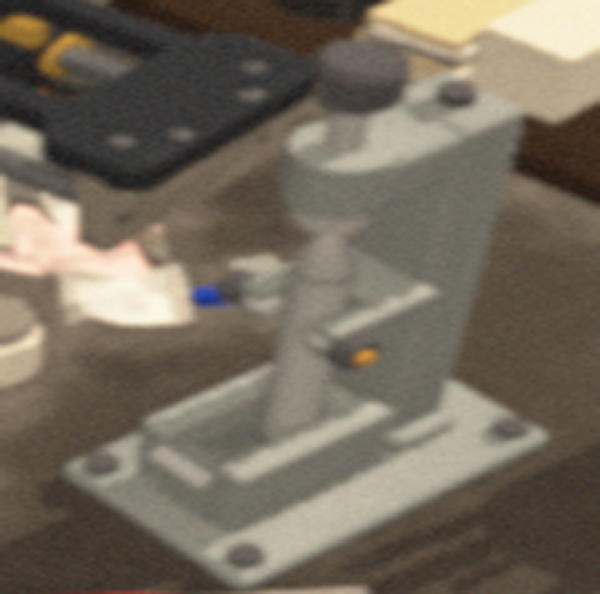

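View pics/w20.png

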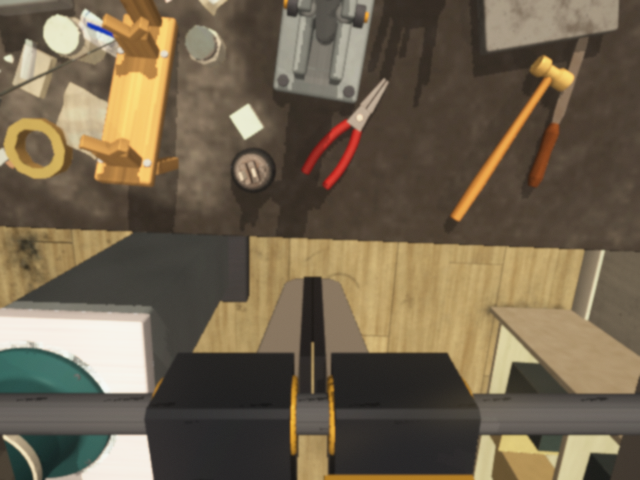

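Emit:
jog_arm([
  [4.4,-1,0.1,-15,0,0,1],
  [4.4,-1,0.1,-15,0,0,1],
  [0,0,0,-12,-5,-15,1],
  [0,0,0,0,-5,-25,1],
  [0,0,0,0,-5,-30,1],
  [0,0,0,0,0,-35,1],
  [0,0,0,0,0,-30,1],
  [0,0,0,0,0,-25,1],
  [0,0,0,5,0,-10,1],
  [0,0,0,5,0,0,1],
])

```text
time: 31.15
tool_pos: [0.5035, -0.3841, 0.3342]
orientation: [-0.704, 0.038, 0.708, 0.04]
force: [-0.7, -0.2, -0.2]
grip_width: 0.006
```

```bash
python3 - <<'E'
from h import *
p,q=st()
FL=R.from_euler('x',180,degrees=True)
im=ctrl.capture('scene')[:,:,::-1]; cv2.imwrite('pics/s21.png',cv2.resize(im[170:350,320:440],None,fx=5,fy=3.3,interpolation=cv2.INTER_CUBIC))
pr=lambda *a:((proj('scene',sw(*a))-[320,170])*[5,3.3]).round(0)
print('expect tip',pr(0,0,.192),'cone base',pr(0,0,.170),'z.09',pr(0,0,.09),'cup rim',pr(0,0,.202),'knob',pr(0,0,.3))
a=to(sw(0,0,.305),Rt(YAW,0)*FL,p,q)
E
```

```text
t 31.15 pos [ 503.5 -384.1  334.2] stand [ -2.4   1.3 334.2] F [-0.7 -0.2 -0.2] w 0.006 j [-0.08  0.47  0.99  1.54 -0.4   1.35 -0.74]
expect tip [329. 232.] cone base [323. 264.] z.09 [303. 370.] cup rim [332. 218.] knob [363.  59.]
turn(tool) [0.1 0.3 0.2] shift in current tool axes [29.2  1.4 -2.5] shift in target axes [29.2  1.3 -2.4]
```

View pics/s21.png

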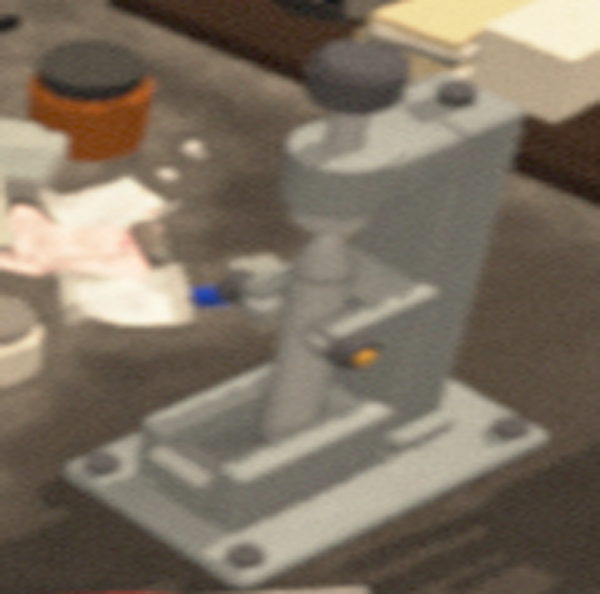

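Emit:
jog_arm([
  [0,0,0,8,1,-2,1],
  [0,0,0,10,0,0,1],
  [0,0,0,8,0,0,1],
  [0,0,0,4,0,0,1],
  [0,0,0,3,0,0,1],
  [0,0,0,3,0,0,1],
  [0,0,0,3,0,0,1],
  [0,0,0,3,0,0,1],
  [0,0,0,2,0,0,1],
  [0,0,0,0,0,0,1],
])

```text
time: 32.2
tool_pos: [0.506, -0.385, 0.2921]
orientation: [-0.705, 0.038, 0.707, 0.04]
force: [-0.3, -0.3, 0.9]
grip_width: 0.003
```

```bash
python3 - <<'E'
from h import *
st()
E
```

```text
t 32.2 pos [ 506.  -385.   292.1] stand [2.000e-01 8.000e-01 2.921e+02] F [-0.3 -0.3  0.9] w 0.003 j [-0.07  0.51  0.97  1.59 -0.43  1.27 -0.71]
```

Emit:
jog_arm([
  [0,0,0,1,0,0,1],
  [0,0,0,1,0,0,1],
  [0,0,0,1,0,0,1],
  [0,0,0,1,0,0,1],
  [0,0,0,1,0,0,1],
  [0,0,0,1,0,0,1],
  [0,0,0,1,0,0,1],
  [0,0,0,1,0,0,1],
  [0,0,0,1,0,0,1],
  [0,0,0,1,0,0,1],
])

```text
time: 33.2
tool_pos: [0.506, -0.385, 0.2826]
orientation: [-0.705, 0.038, 0.707, 0.04]
force: [-0.4, 2.0, 7.1]
grip_width: 0.0
```

```bash
python3 - <<'E'
from h import *
st()
E
```

```text
t 33.2 pos [ 506.  -385.   282.6] stand [2.000e-01 7.000e-01 2.826e+02] F [-0.4  2.   7.1] w 0.0 j [-0.07  0.52  0.96  1.61 -0.44  1.26 -0.71]
```

Pushing with about 7 N friction; a little further until it seats firmly.

Emit:
jog_arm([
  [0,0,0,0.5,0,0,1],
  [0,0,0,0.5,0,0,1],
  [0,0,0,0.5,0,0,1],
  [0,0,0,0.5,0,0,1],
  [0,0,0,0.5,0,0,1],
  [0,0,0,0.5,0,0,1],
  [0,0,0,0,0,0,1],
  [0,0,0,0,0,0,1],
  [0,0,0,0,0,0,1],
  [0,0,0,0,0,0,1],
])

```text
time: 34.2
tool_pos: [0.506, -0.3851, 0.2813]
orientation: [-0.705, 0.038, 0.707, 0.04]
force: [-2.2, 3.8, 15.1]
grip_width: 0.008
```

```bash
python3 - <<'E'
from h import *
st()
E
```

```text
t 34.2 pos [ 506.  -385.1  281.3] stand [  0.3   0.7 281.3] F [-2.2  3.8 15.1] w 0.008 j [-0.07  0.52  0.96  1.61 -0.44  1.25 -0.71]
```

Emit:
jog_arm([
  [0,0,0,0.5,0,0,1],
  [0,0,0,0.5,0,0,1],
  [0,0,0,0,0,0,1],
  [0,0,0,0,0,0,1],
  [0,0,0,-5,0,0,1],
  [0,0,0,-10,0,0,1],
  [0,0,0,-20,0,0,1],
  [0,0,0,-30,0,10,1],
  [0,0,0,-20,0,30,1],
  [0,0,0,0,0,40,1],
])

```text
time: 35.2
tool_pos: [0.4274, -0.3774, 0.3654]
orientation: [-0.706, 0.039, 0.707, 0.038]
force: [-0.7, 0.1, 1.2]
grip_width: 0.002
```

Emit:
jog_arm([
  [0,0,0,0,0,40,1],
  [0,0,0,0,0,40,1],
  [0,0,0,0,0,20,1],
  [0,0,0,0,0,0,1],
  [0,0,0,0,0,0,1],
  [0,0,0,0,0,0,1],
  [0,0,0,0,0,0,1],
  [0,0,0,0,0,0,1],
  [0,0,0,0,0,0,1],
  [0,0,0,0,0,0,1],
])

```text
time: 36.2
tool_pos: [0.3273, -0.3653, 0.3637]
orientation: [-0.705, 0.038, 0.707, 0.04]
force: [0.1, 0.3, -0.8]
grip_width: 0.001
```

```bash
python3 - <<'E'
from h import *
st()
pr=lambda *a:((proj('scene',sw(*a))-[320,170])*[5,3.3]).round(0)
print('expect knob home',pr(0,0,.282),'rim',pr(0,0,.184))
im=ctrl.capture('scene')[:,:,::-1]; cv2.imwrite('pics/s22.png',cv2.resize(im[170:350,320:440],None,fx=5,fy=3.3,interpolation=cv2.INTER_CUBIC))
im=ctrl.capture('top')[:,:,::-1]; cv2.imwrite('pics/t22.png',im)
look('scene',['quill_knob','pliers','setting_block'])
E
```

```text
t 36.2 pos [ 327.3 -365.3  363.7] stand [-1.795e+02  1.000e-01  3.637e+02] F [ 0.1  0.3 -0.8] w 0.001 j [-0.29  0.06  1.14  1.83 -0.05  1.29 -0.82]
expect knob home [357.  90.] rim [327. 244.]
scene quill_knob 0.6 [ 0.5021 -0.3904  0.2689]
scene quill_knob 0.18 [ 0.4138 -0.2025  0.0577]
scene pliers 0.69 [ 0.3972 -0.4168  0.0142]
scene setting_block 0.66 [ 0.3479 -0.3155  0.0261]
scene setting_block 0.65 [ 0.5004 -0.3829  0.2691]
```

View pics/s22.png

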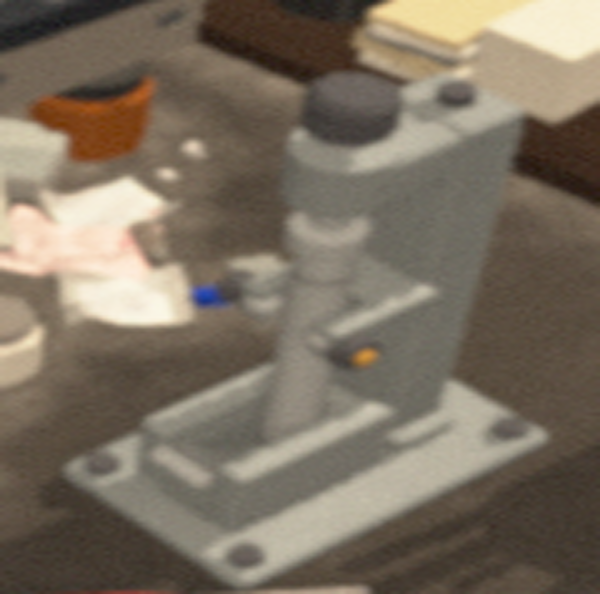

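View pics/t22.png

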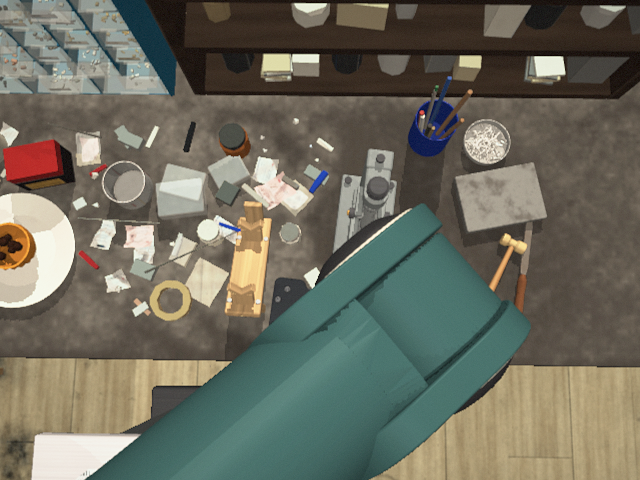

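```bash
python3 -c "
from bench import ctrl
print(ctrl.hand_in())"
```

```text
the job is handed in; nothing more can be done
None
```

The mandrel stands upright between the centres with the quill pressed down on its point. I handed the job in at about 36 s of the 58 s allowed; the hand-in reported no verdict.

What I did, in order:
- **Quill:** I lifted the knob by about 18 mm until it met the stop, with the force rising to about 15 N.
- **Mandrel in the slot:** I laid it in the socket and let go. A camera fix of its point put it at about 41.5° elevation (a lean of about 48°), with the foot at the seat.
- **Upright:** I pushed it with the closed fingers. The force rose to about 5 N, then dropped to zero as it passed the sprung balls.
- **Quill down:** I pressed the knob to about z = 0.281 m with about 15 N (0.282 m was expected), then gave it 1 mm more and backed the arm clear.

**Last checks:**
- The scene picture shows the mandrel upright with the cup on its point, and the knob within a pixel or two of where it should be when home.
- The tool force was near zero with the arm clear of everything.
- Pliers and setting block were found within a few millimetres of where they started.

**What disagreed:**
- The camera fits of the stand differed by about 2–3 mm sideways. I settled it by where the knob sat in the grip and by a close look at the slot.
- The network put the knob about 12 mm lower in its last look (0.269 m). It had read about 14 mm low at the start too, so I trusted the contact height.
- When I pushed 3 mm past the balls I felt no contact, so I confirmed the mandrel sits behind them only from the pictures.
- Joint 5 came within about 0.01 rad of its limit during the push, so I turned the tool to ease it off.

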